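# Turn the purple fob over with the lifter

### The job

The purple fob lies button side down in the low front part of the bamboo tray. Take the lifter by its grip, slide its blade along the tray floor under the fob's front edge, press the fob home against the cork strip on the step for about half a second with about 5 N (3 to 7 N), and then tip it over the step so that it lies flat, button side up, on the raised part of the tray; then put the lifter back flat on its cork mat. Never touch the fob with the fingers, use a light touch (the blade must never press on the fob with more than 10 N or on the tray with more than 15 N), and leave the stapler, pill case and carabiner where they are.

Things in the scene. Friction and masses are not known exactly. Their poses are not given: they have to be found in the camera images.
- tray: Fixed two-level bamboo tray, 223 x 186 mm. Origin on the cabinet top under the middle of the step; x points from the low front part to the raised rear part, y left, z up. Low floor: x -115 to 0 mm, surface 6 mm above the origin, no front wall. Side walls (inner faces y = +-85 mm) and rear wall (inner face x = 100 mm) reach 22 mm above the cabinet top.
- step (a point): Middle of the top edge of the tray's upright step, 14 mm above the cabinet top, axes as the tray's. The step is 8 mm high above the low floor. A cork strip 166 mm long, nearly as high as the step, is fixed along its front; it stands 1 to 9 mm out of the step, differently each time and not measured: find it by feel. The raised floor runs level from here 100 mm on in x.
- fob_center (a point): Purple plastic fob, about 25 g: a flat plate 46 (x) x 38 (y) x 6 mm with a 14 x 8 mm lug on its +y edge. This point is the plate's centre. It starts button side down (z up) on the low floor, x pointing roughly to the step, its far edge 13 to 27 mm short of the step, to whose cork strip it slides when pushed. Wanted: z pointing down, flat on the raised floor (it may overhang the step by up to 20 mm).
- fob_button (a point): Middle of the outer face of the fob's round white button, 22 mm across, which stands 3.5 mm out of the plate's -z face. At the start the fob rests on it, so that all round it the plate's underside is 3.5 mm above the floor: the blade fits beneath until its tip meets the button, 12 mm in from the plate's edge.
- lifter_grip (a point): Lifter, 80 g: a stiff flat steel blade 95 x 40 x 2 mm with an upright dark wooden grip standing on it, a block 36 (x) x 12 (y) x 53 mm, its top 55 mm above the blade's underside. This point is in the middle of the grip's cross-section, 34 mm above the blade's underside. x points to the blade's tip, z up; grasp it across y from above.
- lifter_tip (a point): Middle of the blade's straight 40 mm wide front edge, on the underside: 70 mm ahead of the grip's centre along x and 34 mm below lifter_grip. The blade ends 25 mm behind the grip's centre.
- lifter_mid (a point): Centre of the underside of the lifter's blade, 22.5 mm ahead of the grip's centre. This is the point that must be back over the cork mat.
- mat: Fixed cork mat 150 (x) x 90 (y) x 3 mm on the cabinet top, left or right of the tray; origin at the centre of its underside. The lifter starts standing flat on it, about its middle.
- stapler: Bystander: small black stapler, 105 x 30 x 43 mm, on the other side of the tray from the mat; origin at the centre of its underside.
- pill_case: Bystander: flask-shaped steel pill case lying flat, 52 x 92 x 20 mm, beyond and beside the tray; origin under its body.
- carabiner: Bystander: steel carabiner, 31 x 63 mm, 7 mm thick, lying across the raised floor at its rear, its centre 76 to 82 mm behind the step; origin at the centre of its underside.
Mind the look-alikes: they are no part of the job. What is shaped like the part that bears fob_center but red or turquoise is not meant.

How it is judged:
By the outcome, as a careful person would: the job done as asked, in the order asked, and still so for the second after the job is handed in, with the robot touching nothing.
It also fails if it takes over 72 s, if anything falls off the work surface, if the arm or the gripper's body presses on something with over 40 N, if the wrist force passes 120 N, or if a joint passes its speed limit or range.

### The arm

A 7-joint arm with a two-finger parallel gripper is mounted at the origin on the work surface. World frame = base frame: x ahead of the robot, y to its left, z up, the work surface at z = 0. Lengths are in mm, angles in rad, forces in N, time in s.
With the tool pointing down it reaches from about 400 to 875 mm from the base axis. Payload 4.4 kg.
Tool frame: the origin (TCP) lies on the mounting face of the last link; the fingertips stand ahead of it and the grasp point (between the pads) lies 155 mm ahead of it (manip.nose_length is the z of the fingertips in the tool frame, in mm); z points along the fingers, y is the direction in which the jaws open and shut (so a half turn about z gives the same grasp; the last joint's range is limited). The gripper opens to 85 mm and grips with 20 to 120 N. Pads are 22 mm wide; open, the fingers measure 114 mm over their backs; the gripper's body (76 mm by 85 mm) begins 54 mm behind the grasp point. The pads swing forward as they close: fully open they stand 13 mm farther back than shut.
Start: joints at [1.125, 0.628, 0.038, 1.517, -0.027, 0.996, -0.02], TCP at [240.999, -603.684, 404.713] pointing down, gripper open.
Joint ranges: [-3.06, 3.06], [-0.37, 2.12], [-1.25, 1.32], [0.18, 2.47], [-1.1, 4.24], [0.23, 1.98], [-2.94, 2.94]. Speed limits (rad/s): [2.57, 2.57, 3.14, 3.14, 3.14, 3.14, 3.14].

### API

Orientations are given as a unit quaternion [w, x, y, z].
In Python, from station import manip gives the robot as it stands.
- The arm moves only by the tool apply_moves, never from a script. Its argument "moves" is a list of rows, each an object of numbers: "x", "y", "z": the shift along the tool's x, y, z in m; "yaw": the turn about the tool's z in rad. A call has 1 to 5 rows; each row shifts and turns the commanded pose from where the row before left it, along the tool's axes as they then stand; what a row does not reach is not made up. A row lasts 1/10 s, in which the tool goes at most 50 mm and 8.59 degrees, less where a joint would pass 70% of its speed; a pose out of reach is approached as far as the arm can. A call is refused whole if a number of a shift passes 0.05 or a number of a turn 0.15, either way. A call with a gripper value outside its range is refused whole. "grip" is the finger opening in m, from 0 to 0.0854, set as the call begins (left out, the last holds). The fingers move at their own pace and stop on an object; "grip_force" is the grip in N (left out, the last holds). Time passes only in rows, so rows that do not move let the fingers close. It gives the time, the measured TCP pose, the force and the opening at its end, in the units of the state.
- manip.state(): the state, without advancing time (a new reading comes with each control period).
- manip.get_image(name): name is "scene" or "top"; returns a dict with "color" (420x560x3 uint8, red, green, blue), "mtx" (3x3 intrinsics, pixels), "position" and "attitude" of the camera in the world. Camera axes: x right, y up, looking along -z (the intrinsics and any distortion apply to the point x, -y, -z); pixel columns grow to the right and rows downward; lengths in mm; the calibration is good to about 2 mm. A picture is of the moment at which its call begins. There is no depth.
- manip.hand_in(): hands the job in, once; it reports no verdict.
The state is a dict: "time": time; "qpos": joint angles; "qvel": joint speeds; "tau": joint torques, N m; "eef_pos": TCP position; "tool_rot": TCP orientation; "ft_force": force on the tool from outside, world axes, zero at the start; "wrist_torque": the same for the moment, N m; "width": opening from 0.0 (shut) to 1.0 (fully open).
Only numpy, scipy, OpenCV 4.12 (cv2) and the standard library are available. Lean on these libraries where they do the work, as an engineer would, in place of code of your own. Each camera call takes 0.05 s, during which the arm holds its last target.

## Working session

There is one attempt and no reset: what is moved stays moved. The work goes in short steps, Python scripts to look and compute and a tool call to move; the robot and the scene stay as the last step left them, time stands still between calls to the robot, and variables do not carry over. Pictures are saved under pics/ and viewed, and the job is handed in when it is done.

Besides the shell and the picture viewer there is one more tool, called after "Request:" by a JSON object that holds its "method" and its "body", one argument or row to a line. apply_moves: Moves the arm, as the interface text tells. Its arguments: {"type":"object","properties":{"moves":{"type":"array"},"grip":{"type":"number"},"grip_force":{"type":"number"}},"required":["moves"]}

```bash
ls; mkdir -p pics; python3 - <<'E'
from station import manip
import cv2
print(manip.state(), manip.nose_length)
for n in("scene","top"):
    d=manip.get_image(n); cv2.imwrite(f"pics/{n}0.png",d["color"][:,:,::-1])
    print(n,d["mtx"],d["position"],d["attitude"],d.keys())
E
```

```text
pics
{'time': 0.0, 'qpos': array([ 1.12515333,  0.62935808,  0.03846155,  1.51836742, -0.02702128,
        0.99629787, -0.02002054]), 'qvel': array([ 0.00042294, -0.00111772,  0.00035144,  0.00083903, -0.00149617,
       -0.00195779, -0.00080527]), 'tau': array([-4.83693111e-04, -5.63405764e+01,  1.22578505e+00, -1.93444723e+01,
        1.10277216e-02,  1.04501290e-02,  1.09567156e-05]), 'eef_pos': array([ 240.91942239, -603.38637893,  403.78156591]), 'tool_rot': array([-9.37024016e-04,  9.82023135e-01,  1.88758172e-01, -1.90097111e-04]), 'ft_force': array([-1.42398052, -0.73357119,  0.51819851]), 'wrist_torque': array([ 0.01151762, -0.01047492,  0.05666761]), 'width': 0.9980228053886059} 173.4
scene [[529.53994289   0.         282.95987183]
 [  0.         529.53994289 215.97737894]
 [  0.           0.           1.        ]] [1126.67154583  216.61831642  967.55479444] [0.53113444 0.14454345 0.22815235 0.80308773] dict_keys(['color', 'mtx', 'position', 'attitude'])
top [[504.5999623    0.         282.33815144]
 [  0.         504.5999623  205.1167519 ]
 [  0.           0.           1.        ]] [3.30109684e+02 2.00388250e-01 1.29577828e+03] [ 0.71638077  0.0815932  -0.08028858 -0.68825495] dict_keys(['color', 'mtx', 'position', 'attitude'])
```

View pics/scene0.png

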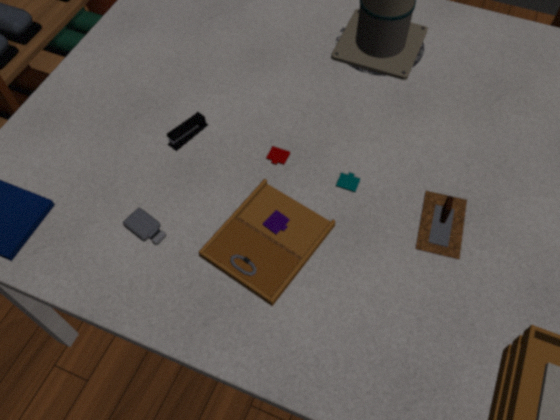

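View pics/top0.png

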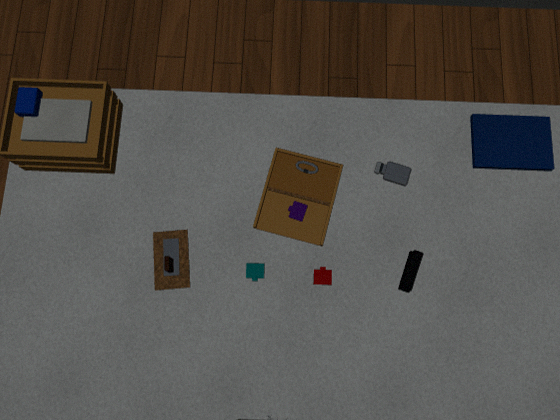

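```bash
cat > h.py <<'E'
import numpy as np, cv2
from scipy.spatial.transform import Rotation as R
from station import manip
def rot(q): return R.from_quat([q[1],q[2],q[3],q[0]]).as_matrix()
def ray(d,uv):
    K=d["mtx"]; u,v=uv
    c=np.array([(u-K[0,2])/K[0,0],-(v-K[1,2])/K[1,1],-1.0])
    return np.array(d["position"]),rot(d["attitude"])@c
def onz(d,uv,z):
    p,r=ray(d,uv); return p+r*(z-p[2])/r[2]
def proj(d,P):
    c=rot(d["attitude"]).T@(np.array(P,float)-d["position"]); K=d["mtx"]
    return np.array([K[0,2]+K[0,0]*c[0]/-c[2],K[1,2]-K[1,1]*c[1]/-c[2]])
def tri(d1,a,d2,b):
    p,r=ray(d1,a);q,s=ray(d2,b);r=r/np.linalg.norm(r);s=s/np.linalg.norm(s)
    A=np.stack([r,-s],1);t=np.linalg.lstsq(A,q-p,rcond=None)[0]
    return (p+r*t[0]+q+s*t[1])/2,np.linalg.norm(p+r*t[0]-q-s*t[1])
def crop(d,u0,v0,w,h,s,name,gain=2.5):
    im=d["color"][v0:v0+h,u0:u0+w,::-1].astype(float)*gain
    im=np.clip(im,0,255).astype(np.uint8)
    cv2.imwrite(name,cv2.resize(im,None,fx=s,fy=s,interpolation=cv2.INTER_NEAREST))
E
python3 - <<'E'
from h import *
t=manip.get_image("top"); s=manip.get_image("scene")
crop(t,245,140,105,110,5,"pics/t_tray.png")
crop(t,145,222,55,75,8,"pics/t_mat.png")
crop(s,195,175,145,130,4,"pics/s_tray.png")
crop(s,410,185,65,75,8,"pics/s_mat.png")
for n,d in(("top",t),("scene",s)):
    hsv=cv2.cvtColor(d["color"],cv2.COLOR_RGB2HSV)
    for nm,lo,hi in(("purple",(125,100,20),(150,255,255)),):
        m=cv2.inRange(hsv,lo,hi); cs,_=cv2.findContours(m,0,1)
        for c in cs:
            if cv2.contourArea(c)>40: print(n,nm,cv2.contourArea(c),cv2.minAreaRect(c),c[:,0].mean(0))
E
```

```text
top purple 226.5 ((296.3999938964844, 210.30001831054688), (16.76007080078125, 16.76007080078125), 18.434947967529297) [297.28070175 210.57894737]
scene purple 311.5 ((276.46002197265625, 222.2200164794922), (20.60000228881836, 19.399999618530273), 36.869895935058594) [276.36842105 222.1754386 ]
```

View pics/t_tray.png

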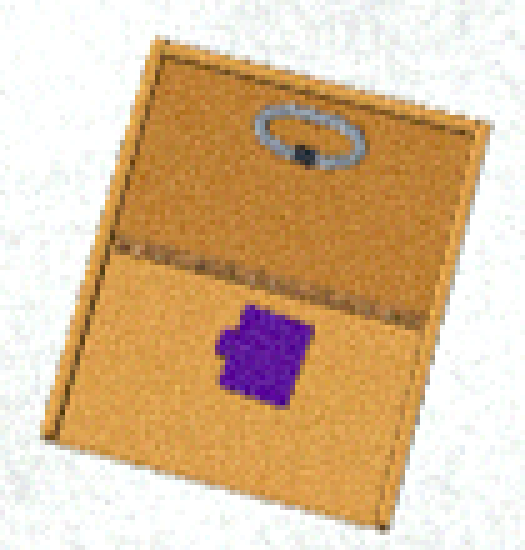

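View pics/t_mat.png

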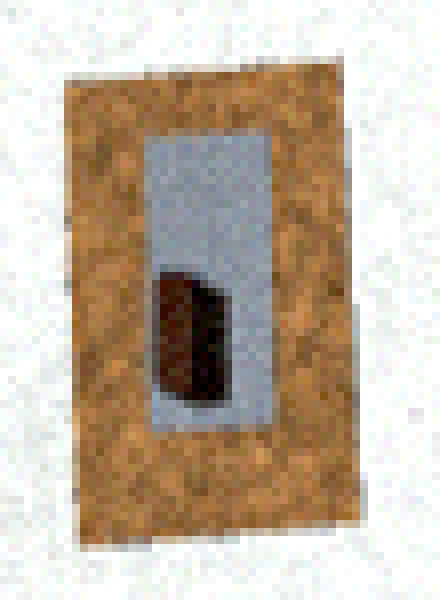

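View pics/s_tray.png

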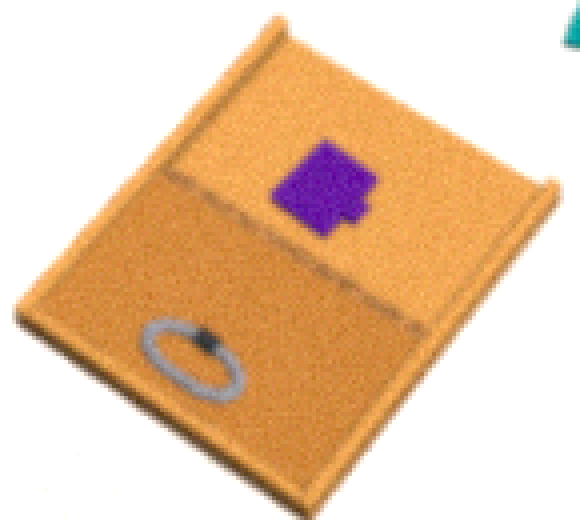

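View pics/s_mat.png

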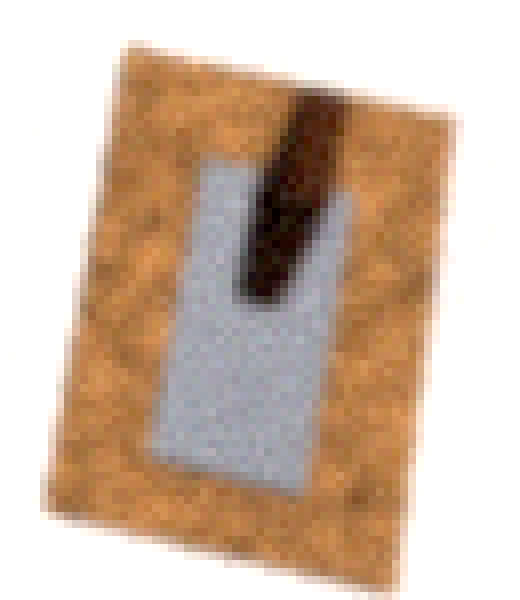

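```bash
cat > m.py <<'E'
from h import *
def masks(d):
    c=cv2.resize(d["color"],None,fx=4,fy=4,interpolation=cv2.INTER_CUBIC)
    return cv2.cvtColor(c,cv2.COLOR_RGB2HSV),c
def quads(d,lo,hi,box,close=5):
    hsv,_=masks(d); m=cv2.inRange(hsv,lo,hi); k=np.zeros_like(m); u0,v0,u1,v1=[4*b for b in box]; k[v0:v1,u0:u1]=255; m&=k
    m=cv2.morphologyEx(m,cv2.MORPH_CLOSE,np.ones((close,close)))
    cs,_=cv2.findContours(m,0,1); c=max(cs,key=cv2.contourArea)
    return (c[:,0].astype(float)+.5)/4-.5,c
E
python3 - <<'E'
from m import *
t=manip.get_image("top"); s=manip.get_image("scene")
for n,d,bt,bm in(("top",t,(240,135,355,255),(145,222,200,300)),("scene",s,(190,170,345,310),(405,185,475,260))):
  for nm,lo,hi,b,zs in(("tray",(8,110,40),(25,255,255),bt,(22,)),("mat",(8,60,25),(25,255,255),bm,(3,)),("purple",(125,100,20),(150,255,255),bt,(15.5,)),("blade",(95,15,40),(125,120,255),bm,(5,))):
    p,c=quads(d,lo,hi,b,41 if nm in("tray","mat") else 21)
    q=cv2.convexHull(c); eps=2
    while True:
        a=cv2.approxPolyDP(q,eps,True)
        if len(a)<=4: break
        eps*=1.1
    a=(a[:,0]+.5)/4-.5
    for z in zs:
        W=np.array([onz(d,x,z) for x in a])
        print(n,nm,z,cv2.contourArea(c)/16,np.round(a,1).tolist(),np.round(W[:,:2],1).tolist(),"sides",np.round(np.linalg.norm(W-np.roll(W,-1,0),axis=1),1), "c",W.mean(0).round(1), "ang",np.degrees(np.arctan2(*(W-np.roll(W,-1,0))[:,1::-1].T)).round(1))
E
```

```text
top tray 22 5857.15625 [[276.1, 147.4], [342.4, 164.9], [321.6, 244.9], [253.1, 226.6]] [[784.6, 31.4], [743.0, -145.6], [527.7, -95.5], [567.8, 81.2]] sides [181.8 221.1 181.2 222.5] c [655.8 -32.1  22. ] ang [  76.8  -13.1 -102.8  167.1]
top mat 3 2009.40625 [[186.6, 229.4], [189.4, 286.6], [155.1, 289.9], [152.9, 232.4]] [[557.2, 254.8], [410.5, 235.6], [398.9, 321.5], [545.7, 341.6]] sides [147.9  86.7 148.2  87.6] c [478.1 288.4   3. ] ang [   7.4  -82.3 -172.2   97.5]
top purple 15.5 249.1875 [[294.1, 200.9], [306.6, 205.1], [301.4, 220.6], [288.6, 215.9]] [[641.6, -21.7], [631.5, -54.6], [589.8, -42.3], [601.0, -8.8]] sides [34.4 43.5 35.3 42.6] c [616.  -31.9  15.5] ang [  73.   -16.5 -108.6  162.4]
top blade 5 367.28125 [[177.4, 238.6], [178.1, 273.4], [164.1, 275.1], [163.1, 239.6]] [[531.6, 276.3], [442.5, 266.6], [436.7, 301.8], [527.5, 312.8]] sides [89.6 35.6 91.5 36.8] c [484.6 289.4   5. ] ang [   6.2  -80.6 -173.1   96.4]
scene tray 22 8632.5625 [[264.4, 179.1], [334.1, 220.6], [271.6, 304.1], [198.9, 252.1]] [[530.5, -93.6], [570.5, 83.3], [789.8, 38.3], [745.2, -141.4]] sides [181.4 223.9 185.1 220. ] c [659.  -28.4  22. ] ang [-102.7  168.4   76.1  -12.5]
scene mat 3 2584.46875 [[426.1, 190.1], [466.1, 200.1], [458.4, 258.4], [415.1, 247.6]] [[408.1, 239.1], [400.0, 325.5], [545.2, 343.3], [555.4, 256.1]] sides [ 86.8 146.3  87.8 148.3] c [477.2 291.    3. ] ang [ -84.7 -173.    96.6    6.6]
scene purple 15.5 332.03125 [[276.4, 210.4], [288.1, 219.9], [274.9, 232.9], [263.1, 222.9]] [[590.4, -39.0], [602.3, -7.0], [641.8, -20.0], [629.3, -52.3]] sides [34.2 41.5 34.6 41.1] c [615.9 -29.6  15.5] ang [-110.4  161.7   68.9  -18.7]
scene blade 5 416.71875 [[437.6, 206.1], [450.9, 215.1], [446.6, 243.6], [430.1, 240.6]] [[440.3, 272.7], [451.6, 304.3], [522.4, 312.9], [528.7, 279.9]] sides [33.5 71.4 33.6 88.7] c [485.8 292.4   5. ] ang [-109.6 -173.1  100.8    4.7]
```

Request:
{"method": "apply_moves", "body": {
  "moves": [
    {"yaw": 0.1325},
    {"yaw": 0.1325},
    {"x": 0.05},
    {"x": 0.05},
    {"x": 0.05}
  ],
  "grip": 0.0854
}}

```text
invalid input at $.moves[0]: expected keys x, y, z, yaw
```

```bash
python3 - <<'E'
from h import *
s=manip.state();print(s["time"],s["eef_pos"],s["tool_rot"],s["ft_force"],s["qpos"].round(2))
M=rot(s["tool_rot"]);print(M, np.degrees(np.arctan2(M[1,0],M[0,0])))
E
```

```text
0.3 [ 240.9520371  -603.60858306  404.4137018 ] [-2.95022789e-04  9.82022601e-01  1.88763131e-01 -6.46069075e-05] [ 0.39597912  0.11514189 -0.28473295] [ 1.13  0.63  0.04  1.52 -0.03  1.   -0.02]
[[ 9.28736953e-01  3.70739283e-01 -2.38269737e-04]
 [ 3.70739360e-01 -9.28736787e-01  5.55047290e-04]
 [-1.55120359e-05 -6.03828898e-04 -9.99999818e-01]] 21.761222728433925
```

All four keys are needed in each row.

Request:
{"method": "apply_moves", "body": {
  "moves": [
    {"x": 0, "y": 0, "z": 0, "yaw": 0.1325},
    {"x": 0, "y": 0, "z": 0, "yaw": 0.1325},
    {"x": 0.05, "y": 0, "z": 0, "yaw": 0},
    {"x": 0.05, "y": 0, "z": 0, "yaw": 0},
    {"x": 0.05, "y": 0, "z": 0, "yaw": 0}
  ],
  "grip": 0.0854
}}

```text
time: 0.8
eef_pos: [391.4, -586.3, 404.9]
tool_rot: [0.0, 0.998, 0.057, 0.0]
ft_force: [-0.4, -0.6, -0.4]
width: 0.997
```

Request:
{"method": "apply_moves", "body": {
  "moves": [
    {"x": 0.009, "y": -0.048, "z": 0, "yaw": 0},
    {"x": 0.009, "y": -0.048, "z": 0, "yaw": 0},
    {"x": 0.009, "y": -0.048, "z": 0, "yaw": 0},
    {"x": 0.009, "y": -0.048, "z": 0, "yaw": 0},
    {"x": 0.009, "y": -0.048, "z": 0, "yaw": 0}
  ]
}}

```text
time: 1.3
eef_pos: [407.1, -340.9, 404.8]
tool_rot: [0.0, 0.998, 0.057, 0.0]
ft_force: [1.9, 1.4, 0.5]
width: 0.998
```

Request:
{"method": "apply_moves", "body": {
  "moves": [
    {"x": 0.009, "y": -0.048, "z": 0, "yaw": 0},
    {"x": 0.009, "y": -0.048, "z": 0, "yaw": 0},
    {"x": 0.009, "y": -0.048, "z": 0, "yaw": 0},
    {"x": 0.009, "y": -0.048, "z": 0, "yaw": 0},
    {"x": 0.009, "y": -0.048, "z": 0, "yaw": 0}
  ]
}}

```text
time: 1.8
eef_pos: [424.3, -97.5, 405.0]
tool_rot: [0.0, 0.998, 0.057, 0.0]
ft_force: [0.6, 0.1, -0.2]
width: 0.998
```

Request:
{"method": "apply_moves", "body": {
  "moves": [
    {"x": 0.009, "y": -0.048, "z": 0, "yaw": 0},
    {"x": 0.009, "y": -0.048, "z": 0, "yaw": 0},
    {"x": 0.009, "y": -0.048, "z": 0, "yaw": 0},
    {"x": 0.009, "y": -0.048, "z": 0, "yaw": 0},
    {"x": 0.009, "y": -0.048, "z": 0, "yaw": 0}
  ]
}}

```text
time: 2.3
eef_pos: [441.5, 146.2, 405.0]
tool_rot: [-0.0, 0.998, 0.057, 0.0]
ft_force: [1.5, -0.5, 0.1]
width: 1.001
```

Request:
{"method": "apply_moves", "body": {
  "moves": [
    {"x": 0.012, "y": -0.046, "z": 0.02, "yaw": 0},
    {"x": 0.012, "y": -0.046, "z": 0.02, "yaw": 0},
    {"x": 0.013, "y": -0.0466, "z": 0.02, "yaw": 0},
    {"x": 0, "y": 0, "z": 0.04, "yaw": 0},
    {"x": 0, "y": 0, "z": 0, "yaw": 0}
  ]
}}

```text
time: 2.8
eef_pos: [459.7, 281.6, 302.7]
tool_rot: [0.002, 0.998, 0.059, -0.004]
ft_force: [-0.6, -2.6, 0.3]
width: 0.996
```

```bash
python3 - <<'E'
from h import *
t=manip.get_image("top"); s=manip.get_image("scene")
print(proj(t,(462.2,288.1,58)),proj(s,(462.2,288.1,58)), onz(t,(166.0,263.1),58))
# scene crop grip top visible at approx (323,92)/8
print(manip.state()["eef_pos"])
crop(s,390,140,100,100,6,"pics/s_g.png")
E
```

```text
[165.7766353  262.89336148] [448.55481721 203.01763639] [461.71668834 287.50646734  58.        ]
[461.74988777 280.32604603 306.71987484]
```

View pics/s_g.png

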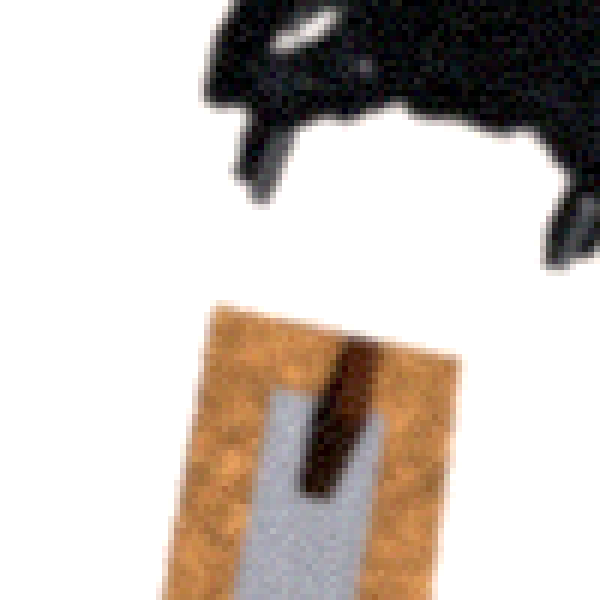

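```bash
python3 - <<'E'
from h import *
s=manip.state();print(s["time"],s["eef_pos"],s["tool_rot"],s["ft_force"],s["qpos"].round(3),s["qvel"].round(3))
E
```

```text
2.9 [461.74988777 280.32604603 306.71987484] [ 8.88150310e-04  9.98376135e-01  5.69530899e-02 -8.06644855e-04] [0.02003668 0.27887189 0.5188218 ] [-0.61   0.608  0.018  1.919 -0.016  0.617 -2.039] [ 0.016 -0.045  0.008 -0.02  -0.    -0.004 -0.001]
```

Request:
{"method": "apply_moves", "body": {
  "moves": [
    {"x": 0.001, "y": -0.0074, "z": 0.02, "yaw": 0},
    {"x": 0, "y": 0, "z": 0.035, "yaw": 0},
    {"x": 0, "y": 0, "z": 0.035, "yaw": 0},
    {"x": 0, "y": 0, "z": 0.015, "yaw": 0},
    {"x": 0, "y": 0, "z": 0.008, "yaw": 0}
  ]
}}

```text
time: 3.4
eef_pos: [462.9, 287.5, 194.5]
tool_rot: [0.0, 0.998, 0.056, 0.001]
ft_force: [-0.7, 0.1, 0.2]
width: 0.998
```

Request:
{"method": "apply_moves", "body": {
  "moves": [
    {"x": 0, "y": 0, "z": 0, "yaw": 0},
    {"x": 0, "y": 0, "z": 0, "yaw": 0}
  ]
}}

```text
time: 3.6
eef_pos: [462.9, 288.5, 195.5]
tool_rot: [-0.001, 0.998, 0.057, 0.001]
ft_force: [-0.3, 0.1, -0.8]
width: 0.998
```

```bash
python3 - <<'E'
from h import *
t=manip.get_image("top"); s=manip.get_image("scene")
st=manip.state();print(st["eef_pos"],st["tool_rot"],st["ft_force"])
a=s["color"][160:270,380:490]; b=t["color"][200:310,120:230]
im=np.clip(np.hstack([a,b])[:,:,::-1].astype(float)*2.5,0,255).astype(np.uint8)
cv2.imwrite("pics/g1.png",cv2.resize(im,None,fx=3.6,fy=3.6))
E
```

```text
[462.6688316  288.72777505 195.4132951 ] [-6.65707112e-04  9.98365988e-01  5.71260731e-02  1.23388208e-03] [ 0.99425096 -0.2270837   1.20910241]
```

View pics/g1.png

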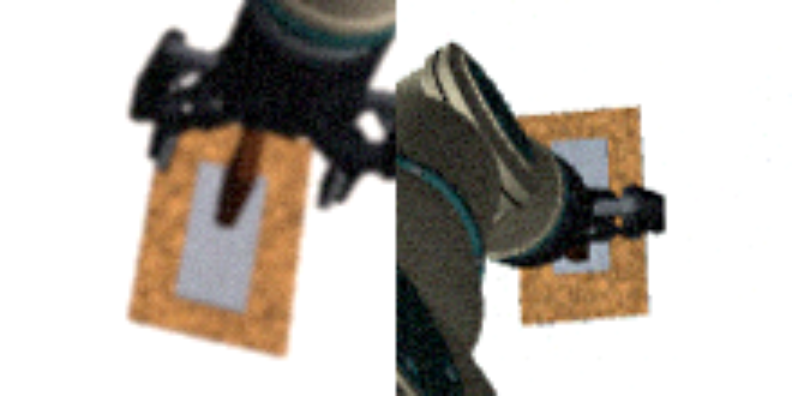

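Request:
{"method": "apply_moves", "body": {
  "moves": [
    {"x": 0, "y": 0, "z": 0.0034, "yaw": 0},
    {"x": 0, "y": 0, "z": 0, "yaw": 0},
    {"x": 0, "y": 0, "z": 0, "yaw": 0},
    {"x": 0, "y": 0, "z": 0, "yaw": 0},
    {"x": 0, "y": 0, "z": 0, "yaw": 0}
  ],
  "grip": 0.0,
  "grip_force": 90
}}

```text
time: 4.2
eef_pos: [462.0, 288.6, 190.4]
tool_rot: [0.0, 0.998, 0.057, 0.0]
ft_force: [-0.5, -0.0, -0.6]
width: 0.147
```

Request:
{"method": "apply_moves", "body": {
  "moves": [
    {"x": 0, "y": 0, "z": 0, "yaw": 0},
    {"x": 0, "y": 0, "z": 0, "yaw": 0},
    {"x": 0, "y": 0, "z": 0, "yaw": 0}
  ]
}}

```text
time: 4.5
eef_pos: [462.0, 288.6, 190.6]
tool_rot: [-0.0, 0.998, 0.057, 0.0]
ft_force: [-0.5, -0.3, 2.8]
width: 0.126
```

```bash
python3 - <<'E'
from h import *
st=manip.state();print(st["eef_pos"],st["tool_rot"],st["ft_force"],st["wrist_torque"],st["width"]*85.4)
E
```

```text
[462.01326964 288.62377504 190.58584273] [-6.00557681e-05  9.98353268e-01  5.73649385e-02  1.10336923e-04] [-0.5154511  -0.29796338  2.78434077] [-0.02352611  0.11665268 -0.00644473] 10.790091963427416
```

Request:
{"method": "apply_moves", "body": {
  "moves": [
    {"x": 0, "y": 0, "z": -0.01, "yaw": 0},
    {"x": 0, "y": 0, "z": -0.03, "yaw": 0},
    {"x": 0, "y": 0, "z": -0.03, "yaw": 0},
    {"x": 0, "y": 0, "z": -0.01, "yaw": 0},
    {"x": 0, "y": 0, "z": 0, "yaw": 0}
  ]
}}

```text
time: 5.0
eef_pos: [462.4, 288.8, 272.1]
tool_rot: [-0.001, 0.998, 0.057, 0.001]
ft_force: [-0.1, -0.3, -1.0]
width: 0.129
```

Request:
{"method": "apply_moves", "body": {
  "moves": [
    {"x": 0, "y": 0, "z": 0, "yaw": 0},
    {"x": 0, "y": 0, "z": 0, "yaw": 0}
  ]
}}

```text
time: 5.2
eef_pos: [461.4, 288.3, 269.2]
tool_rot: [0.001, 0.998, 0.057, -0.001]
ft_force: [0.8, 0.3, -1.3]
width: 0.129
```

```bash
python3 - <<'E'
from m import *
t=manip.get_image("top"); s=manip.get_image("scene")
st=manip.state();print(st["time"],st["eef_pos"],st["tool_rot"],st["ft_force"],st["wrist_torque"],st["width"]*85.4)
p=st["eef_pos"];M=rot(st["tool_rot"])
tip=p+M@[70,0,155+34]
print("tip exp",tip)
for n,d in(("t",t),("s",s)):
    u=[proj(d,p+M@[x,y,189-2]) for x,y in((70,-20),(70,20))]; print(n,np.round(u,1))
a=s["color"][130:240,380:490]; b=t["color"][190:300,110:220]
im=np.clip(np.hstack([a,b])[:,:,::-1].astype(float)*2.5,0,255).astype(np.uint8)
cv2.imwrite("pics/g2.png",cv2.resize(im,None,fx=3.6,fy=3.6))
E
```

```text
5.3 [461.58297887 288.35082814 269.28874794] [ 6.01551220e-04  9.98350811e-01  5.73966019e-02 -9.62506084e-04] [-0.38570524 -0.14251603 -0.26312768] [-0.01731802  0.00407492  0.0272271 ] 10.909341264252435
tip exp [530.77146131 296.12512544  80.14987251]
t [[154.7 234.1]
 [171.1 232.9]]
s [[457.6 227.7]
 [436.7 222.7]]
```

View pics/g2.png

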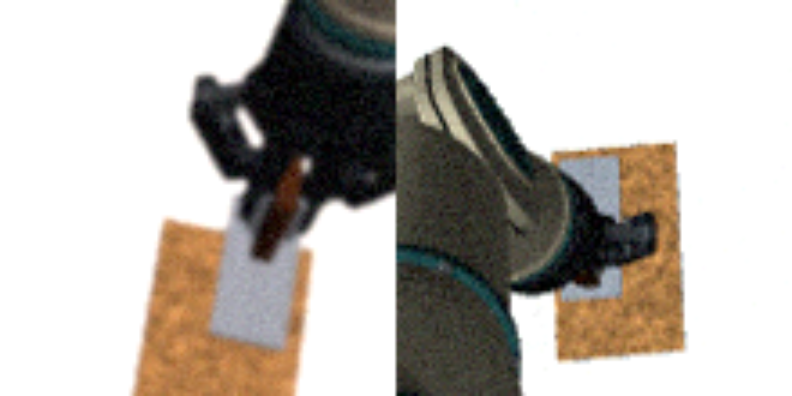

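Request:
{"method": "apply_moves", "body": {
  "moves": [
    {"x": 0, "y": 0, "z": 0, "yaw": 0.113},
    {"x": 0, "y": 0, "z": 0, "yaw": 0.113},
    {"x": 0, "y": 0, "z": 0, "yaw": 0.113},
    {"x": 0.0157, "y": 0.0396, "z": 0, "yaw": 0},
    {"x": 0.0157, "y": 0.0396, "z": 0, "yaw": 0}
  ]
}}

```text
time: 5.8
eef_pos: [474.5, 205.0, 269.6]
tool_rot: [0.0, 0.994, -0.11, -0.0]
ft_force: [1.0, -1.2, -0.5]
width: 0.128
```

Request:
{"method": "apply_moves", "body": {
  "moves": [
    {"x": 0.0157, "y": 0.0396, "z": 0, "yaw": 0},
    {"x": 0.0157, "y": 0.0396, "z": 0, "yaw": 0},
    {"x": 0.0157, "y": 0.0396, "z": 0, "yaw": 0},
    {"x": 0.0157, "y": 0.0396, "z": 0, "yaw": 0},
    {"x": 0.0157, "y": 0.0396, "z": 0, "yaw": 0}
  ]
}}

```text
time: 6.3
eef_pos: [507.4, -7.8, 269.7]
tool_rot: [0.0, 0.994, -0.112, -0.001]
ft_force: [0.3, 0.4, -0.9]
width: 0.129
```

Request:
{"method": "apply_moves", "body": {
  "moves": [
    {"x": 0, "y": 0, "z": 0, "yaw": 0},
    {"x": 0, "y": 0, "z": 0, "yaw": 0},
    {"x": 0, "y": 0, "z": 0, "yaw": 0}
  ]
}}

```text
time: 6.6
eef_pos: [507.2, -5.0, 270.0]
tool_rot: [-0.0, 0.994, -0.111, -0.001]
ft_force: [-0.4, 0.3, -1.4]
width: 0.127
```

```bash
cat > st.py <<'E'
from h import *
O=np.array([660.8,-31,0]);A=np.radians(-12.8)
ex=np.array([np.cos(A),np.sin(A),0]);ey=np.array([-np.sin(A),np.cos(A),0])
def show():
    st=manip.state();p=st["eef_pos"];M=rot(st["tool_rot"]);tip=p+M@[70,0,189]
    print("t",st["time"],"eef",p.round(2),"yaw",np.degrees(np.arctan2(M[1,0],M[0,0])).round(2),"tilt",M[:2,2].round(4),"tip",tip.round(2),"tray",np.round([(tip-O)@ex,(tip-O)@ey,tip[2]],2))
    f=st["ft_force"];print("F",f.round(2),"trayF",np.round([f@ex,f@ey,f[2]],2),"T",st["wrist_torque"].round(3))
    return st,tip
def pic(name,box_t=(235,130,360,270),box_s=(185,160,345,320)):
    t=manip.get_image("top"); s=manip.get_image("scene")
    o=[]
    for d,b in((s,box_s),(t,box_t)):
        a=d["color"][b[1]:b[3],b[0]:b[2],::-1]; o.append(cv2.resize(np.clip(a.astype(float)*2.5,0,255).astype(np.uint8),(400,400*a.shape[0]//a.shape[1]),interpolation=cv2.INTER_CUBIC))
    h=min(x.shape[0] for x in o); cv2.imwrite(name,np.hstack([x[:h] for x in o]))
    return t,s
E
python3 - <<'E'
from st import *
pic("pics/a1.png"); show()
E
```

```text
t 6.7 eef [507.32  -4.41 270.17] yaw -12.68 tilt [-0.0006  0.0008] tip [575.49 -19.63  81.12] tray [-85.71  -7.81  81.12]
F [-0.55  0.38 -0.32] trayF [-0.62  0.25 -0.32] T [ 0.049 -0.039  0.016]
```

View pics/a1.png

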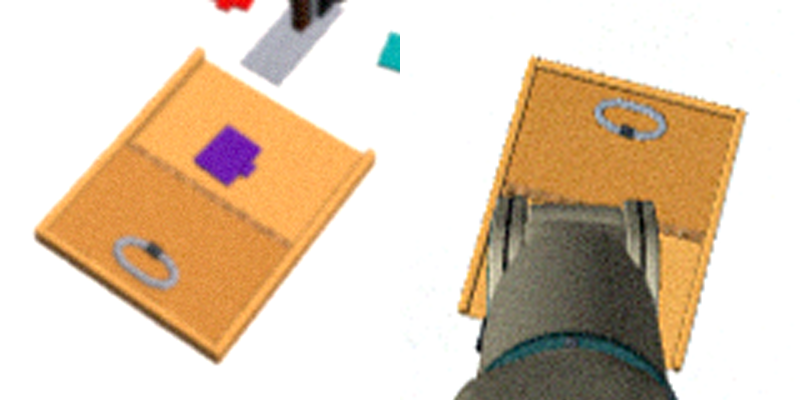

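Request:
{"method": "apply_moves", "body": {
  "moves": [
    {"x": 0, "y": 0.0019, "z": 0.025, "yaw": 0},
    {"x": 0, "y": 0, "z": 0.025, "yaw": 0},
    {"x": 0, "y": 0, "z": 0.015, "yaw": 0},
    {"x": 0, "y": 0, "z": 0.005, "yaw": 0},
    {"x": 0, "y": 0, "z": 0, "yaw": 0}
  ]
}}

```text
time: 7.2
eef_pos: [506.8, -7.0, 199.9]
tool_rot: [-0.0, 0.994, -0.111, -0.001]
ft_force: [-1.0, 0.3, -1.3]
width: 0.125
```

Request:
{"method": "apply_moves", "body": {
  "moves": [
    {"x": 0, "y": 0, "z": 0, "yaw": 0},
    {"x": 0, "y": 0, "z": 0, "yaw": 0},
    {"x": 0, "y": 0, "z": 0, "yaw": 0}
  ]
}}

```text
time: 7.5
eef_pos: [507.4, -7.9, 201.2]
tool_rot: [-0.0, 0.994, -0.112, 0.001]
ft_force: [0.6, 0.1, -0.9]
width: 0.127
```

```bash
python3 - <<'E'
from st import *
t,s=pic("pics/a2.png"); st,tip=show()
p=st["eef_pos"];M=rot(st["tool_rot"])
print([proj(s,p+M@[70,y,187]).round(1) for y in(-20,20)])
crop(s,215,155,110,90,7,"pics/a2s.png")
E
```

```text
t 7.6 eef [507.23  -7.97 200.98] yaw -12.85 tilt [0.001  0.0001] tip [575.68 -23.52  12.05] tray [-84.66 -11.57  12.05]
F [ 0.95 -0.21 -1.25] trayF [ 0.97  0.01 -1.25] T [-0.044  0.016 -0.019]
[array([293.5, 212.4]), array([278.3, 203.1])]
```

View pics/a2s.png

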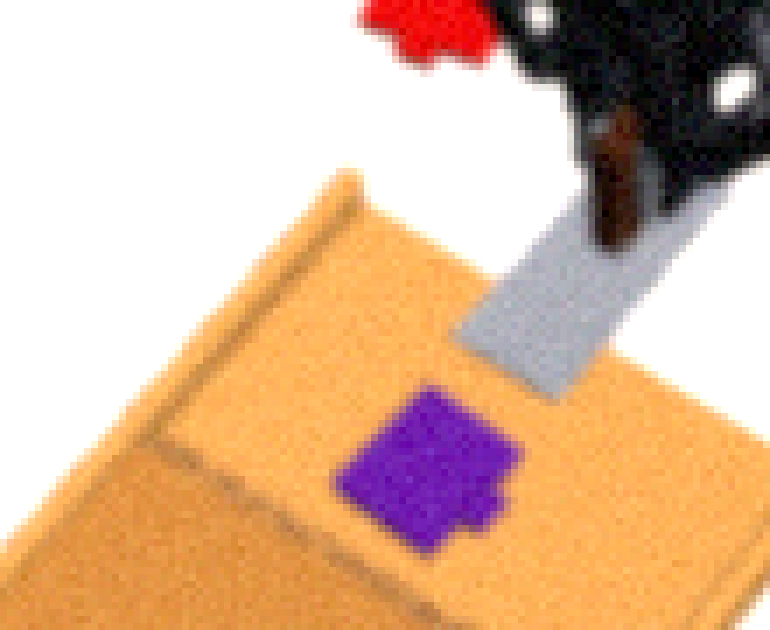

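Request:
{"method": "apply_moves", "body": {
  "moves": [
    {"x": 0, "y": -0.0023, "z": 0.002, "yaw": 0},
    {"x": 0, "y": 0, "z": 0.002, "yaw": 0},
    {"x": 0, "y": 0, "z": 0.0005, "yaw": 0},
    {"x": 0, "y": 0, "z": 0, "yaw": 0},
    {"x": 0, "y": 0, "z": 0, "yaw": 0}
  ]
}}

```text
time: 8.1
eef_pos: [507.5, -5.8, 195.9]
tool_rot: [0.0, 0.994, -0.112, -0.0]
ft_force: [-0.6, 0.1, -0.9]
width: 0.124
```

Request:
{"method": "apply_moves", "body": {
  "moves": [
    {"x": 0, "y": 0, "z": 0.0005, "yaw": 0},
    {"x": 0, "y": 0, "z": 0, "yaw": 0}
  ]
}}

```text
time: 8.3
eef_pos: [507.5, -5.8, 195.4]
tool_rot: [0.0, 0.994, -0.112, -0.0]
ft_force: [-0.6, 0.5, -0.7]
width: 0.129
```

Request:
{"method": "apply_moves", "body": {
  "moves": [
    {"x": 0, "y": 0, "z": 0.0005, "yaw": 0},
    {"x": 0, "y": 0, "z": 0, "yaw": 0}
  ]
}}

```text
time: 8.5
eef_pos: [507.5, -5.7, 194.9]
tool_rot: [0.0, 0.994, -0.112, -0.0]
ft_force: [-0.2, -1.1, 0.2]
width: 0.129
```

Request:
{"method": "apply_moves", "body": {
  "moves": [
    {"x": 0, "y": 0, "z": 0.0005, "yaw": 0},
    {"x": 0, "y": 0, "z": 0, "yaw": 0}
  ]
}}

```text
time: 8.7
eef_pos: [507.5, -5.7, 194.4]
tool_rot: [0.0, 0.994, -0.112, -0.0]
ft_force: [-0.8, 0.3, -0.8]
width: 0.134
```

```bash
python3 - <<'E'
from st import *
show()
E
```

```text
t 8.7 eef [507.54  -5.71 194.38] yaw -12.85 tilt [-0.0001 -0.    ] tip [575.78 -21.27   5.38] tray [-85.06  -9.35   5.38]
F [-0.82  0.27 -0.84] trayF [-0.86  0.08 -0.84] T [ 0.012 -0.005 -0.03 ]
```

Request:
{"method": "apply_moves", "body": {
  "moves": [
    {"x": 0, "y": 0, "z": 0.0004, "yaw": 0},
    {"x": 0, "y": 0, "z": 0, "yaw": 0}
  ]
}}

```text
time: 8.9
eef_pos: [507.6, -5.7, 194.0]
tool_rot: [0.0, 0.994, -0.112, -0.0]
ft_force: [0.1, -0.2, -0.7]
width: 0.126
```

Request:
{"method": "apply_moves", "body": {
  "moves": [
    {"x": 0, "y": 0, "z": 0.0004, "yaw": 0},
    {"x": 0, "y": 0, "z": 0, "yaw": 0}
  ]
}}

```text
time: 9.1
eef_pos: [507.6, -5.7, 193.6]
tool_rot: [-0.0, 0.994, -0.112, 0.0]
ft_force: [0.6, -0.6, -1.2]
width: 0.13
```

Request:
{"method": "apply_moves", "body": {
  "moves": [
    {"x": 0, "y": 0, "z": 0.0003, "yaw": 0},
    {"x": 0, "y": 0, "z": 0, "yaw": 0}
  ]
}}

```text
time: 9.3
eef_pos: [507.5, -5.7, 193.5]
tool_rot: [-0.0, 0.994, -0.112, 0.0]
ft_force: [-2.0, 0.1, 2.9]
width: 0.128
```

```bash
python3 - <<'E'
from st import *
show()
E
```

```text
t 9.3 eef [507.54  -5.7  193.54] yaw -12.84 tilt [0.0001 0.    ] tip [575.81 -21.26   4.55] tray [-85.03  -9.33   4.55]
F [-1.97  0.11  2.91] trayF [-1.95 -0.33  2.91] T [-0.     0.164 -0.017]
```

Request:
{"method": "apply_moves", "body": {
  "moves": [
    {"x": 0, "y": 0, "z": -0.0003, "yaw": 0},
    {"x": 0.004, "y": 0, "z": 0, "yaw": 0},
    {"x": 0.004, "y": 0, "z": 0, "yaw": 0},
    {"x": 0.004, "y": 0, "z": 0, "yaw": 0},
    {"x": 0.004, "y": 0, "z": 0, "yaw": 0}
  ]
}}

```text
time: 9.8
eef_pos: [523.6, -9.4, 193.6]
tool_rot: [0.0, 0.994, -0.112, -0.0]
ft_force: [-0.6, 1.0, 1.0]
width: 0.129
```

Request:
{"method": "apply_moves", "body": {
  "moves": [
    {"x": 0.003, "y": 0, "z": 0, "yaw": 0},
    {"x": 0.003, "y": 0, "z": 0, "yaw": 0},
    {"x": 0.003, "y": 0, "z": 0, "yaw": 0},
    {"x": 0.002, "y": 0, "z": 0, "yaw": 0},
    {"x": 0.002, "y": 0, "z": 0, "yaw": 0}
  ]
}}

```text
time: 10.3
eef_pos: [536.0, -12.2, 193.6]
tool_rot: [-0.0, 0.994, -0.112, 0.0]
ft_force: [0.2, 0.1, -0.3]
width: 0.128
```

```bash
python3 - <<'E'
from st import *
t,s=pic("pics/a3.png"); show()
crop(s,215,165,110,90,7,"pics/a3s.png")
E
```

```text
t 10.4 eef [536.15 -12.22 193.63] yaw -12.85 tilt [ 0.0005 -0.    ] tip [604.5  -27.8    4.67] tray [-55.61  -9.35   4.67]
F [ 0.24  0.25 -1.52] trayF [ 0.17  0.3  -1.52] T [0.02  0.011 0.021]
```

View pics/a3s.png

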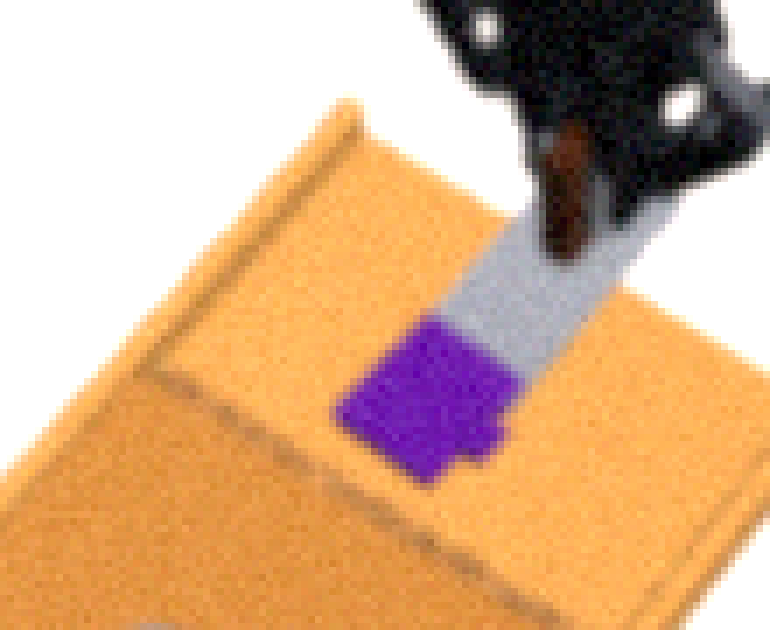

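View pics/a3.png

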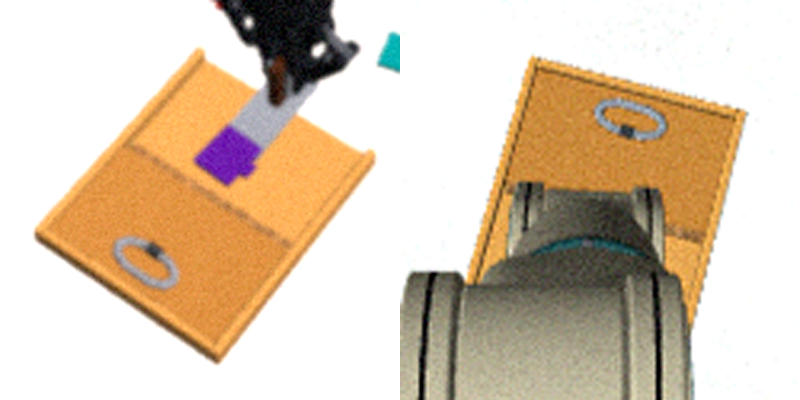

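Request:
{"method": "apply_moves", "body": {
  "moves": [
    {"x": 0.0015, "y": 0, "z": 0, "yaw": 0},
    {"x": 0.0015, "y": 0, "z": 0, "yaw": 0},
    {"x": 0.0015, "y": 0, "z": 0, "yaw": 0},
    {"x": 0.0015, "y": 0, "z": 0, "yaw": 0},
    {"x": 0.001, "y": 0, "z": 0, "yaw": 0}
  ]
}}

```text
time: 10.9
eef_pos: [542.8, -13.8, 193.6]
tool_rot: [-0.0, 0.994, -0.112, 0.0]
ft_force: [0.1, -0.6, -2.2]
width: 0.127
```

```bash
python3 - <<'E'
from st import *
s=manip.get_image("scene"); show()
crop(s,215,165,110,90,7,"pics/a4s.png")
E
```

```text
t 10.95 eef [542.97 -13.81 193.62] yaw -12.85 tilt [ 0.0004 -0.    ] tip [611.29 -29.39   4.65] tray [-48.64  -9.4    4.65]
F [-0.95 -0.55 -1.14] trayF [-0.81 -0.75 -1.14] T [ 0.023 -0.059 -0.038]
```

View pics/a4s.png

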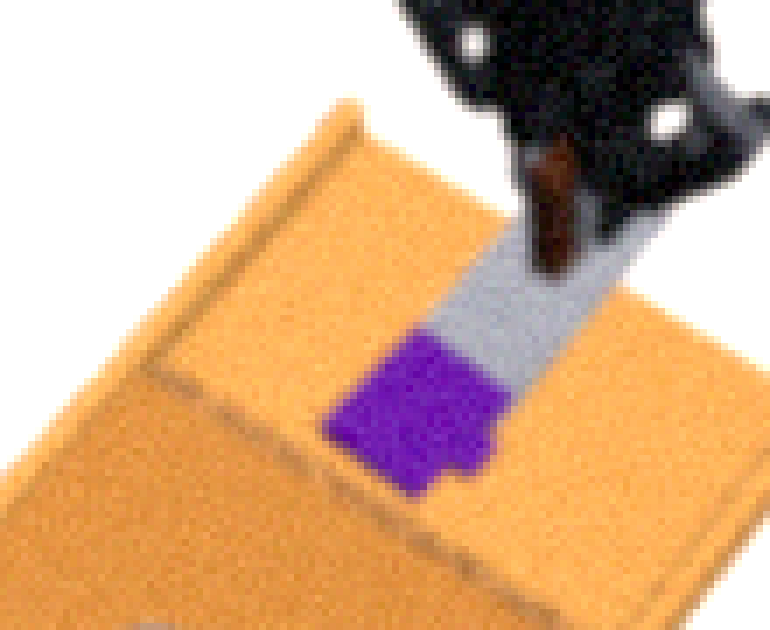

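Request:
{"method": "apply_moves", "body": {
  "moves": [
    {"x": 0.001, "y": 0, "z": 0, "yaw": 0},
    {"x": 0.001, "y": 0, "z": 0, "yaw": 0},
    {"x": 0.001, "y": 0, "z": 0, "yaw": 0},
    {"x": 0.0005, "y": 0, "z": 0, "yaw": 0},
    {"x": 0, "y": 0, "z": 0, "yaw": 0}
  ]
}}

```text
time: 11.45
eef_pos: [546.2, -14.5, 193.6]
tool_rot: [-0.0, 0.994, -0.112, 0.0]
ft_force: [-0.6, 0.1, -0.8]
width: 0.127
```

Request:
{"method": "apply_moves", "body": {
  "moves": [
    {"x": 0.0003, "y": 0, "z": 0, "yaw": 0},
    {"x": 0, "y": 0, "z": 0, "yaw": 0}
  ]
}}

```text
time: 11.65
eef_pos: [546.4, -14.5, 193.7]
tool_rot: [-0.0, 0.994, -0.112, 0.0]
ft_force: [-0.2, 0.5, -0.3]
width: 0.13
```

```bash
python3 - <<'E'
from st import *
s=manip.get_image("scene"); show()
crop(s,215,165,110,90,7,"pics/a5s.png")
E
```

```text
t 11.7 eef [546.38 -14.56 193.64] yaw -12.85 tilt [0.0001 0.    ] tip [614.64 -30.13   4.64] tray [-45.21  -9.38   4.64]
F [-0.7  -0.58 -1.17] trayF [-0.56 -0.72 -1.17] T [ 0.011  0.006 -0.036]
```

View pics/a5s.png

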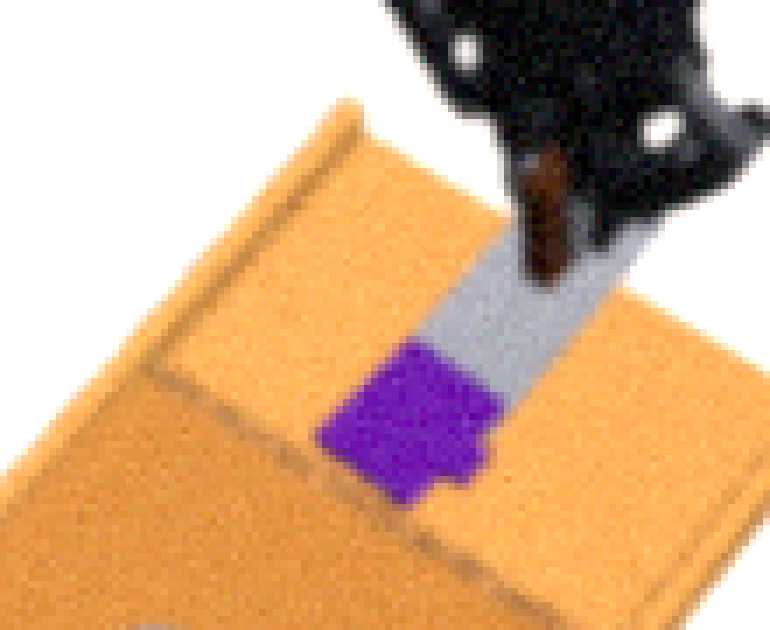

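Request:
{"method": "apply_moves", "body": {
  "moves": [
    {"x": 0.00025, "y": 0, "z": 0, "yaw": 0},
    {"x": 0.00025, "y": 0, "z": 0, "yaw": 0}
  ]
}}

```text
time: 11.9
eef_pos: [546.8, -14.7, 193.6]
tool_rot: [0.0, 0.994, -0.112, -0.0]
ft_force: [0.0, -0.5, -0.0]
width: 0.132
```

Request:
{"method": "apply_moves", "body": {
  "moves": [
    {"x": 0.00025, "y": 0, "z": 0, "yaw": 0},
    {"x": 0, "y": 0, "z": 0, "yaw": 0}
  ]
}}

```text
time: 12.1
eef_pos: [547.1, -14.7, 193.6]
tool_rot: [-0.0, 0.994, -0.112, 0.0]
ft_force: [0.0, 1.0, -1.0]
width: 0.127
```

Request:
{"method": "apply_moves", "body": {
  "moves": [
    {"x": 0.0003, "y": 0, "z": 0, "yaw": 0},
    {"x": 0.0003, "y": 0, "z": 0, "yaw": 0}
  ]
}}

```text
time: 12.3
eef_pos: [547.7, -14.9, 193.6]
tool_rot: [-0.0, 0.994, -0.112, 0.0]
ft_force: [0.1, -0.2, -0.9]
width: 0.124
```

Request:
{"method": "apply_moves", "body": {
  "moves": [
    {"x": 0.00025, "y": 0, "z": 0, "yaw": 0},
    {"x": 0, "y": 0, "z": 0, "yaw": 0}
  ]
}}

```text
time: 12.5
eef_pos: [548.0, -14.9, 193.7]
tool_rot: [-0.0, 0.994, -0.112, 0.0]
ft_force: [-0.4, -0.0, -0.9]
width: 0.13
```

Request:
{"method": "apply_moves", "body": {
  "moves": [
    {"x": 0.0003, "y": 0, "z": 0, "yaw": 0},
    {"x": 0.0003, "y": 0, "z": 0, "yaw": 0}
  ]
}}

```text
time: 12.7
eef_pos: [548.5, -15.0, 193.6]
tool_rot: [-0.0, 0.994, -0.112, -0.0]
ft_force: [-0.2, -0.8, -1.0]
width: 0.127
```

```bash
python3 - <<'E'
from st import *
s=manip.get_image("scene"); show()
crop(s,215,165,110,90,7,"pics/a6s.png")
E
```

```text
t 12.75 eef [548.56 -15.09 193.66] yaw -12.85 tilt [ 0.0001 -0.    ] tip [616.83 -30.66   4.66] tray [-42.95  -9.41   4.66]
F [-0.91  1.11 -0.86] trayF [-1.13  0.88 -0.86] T [-0.038  0.075  0.019]
```

View pics/a6s.png

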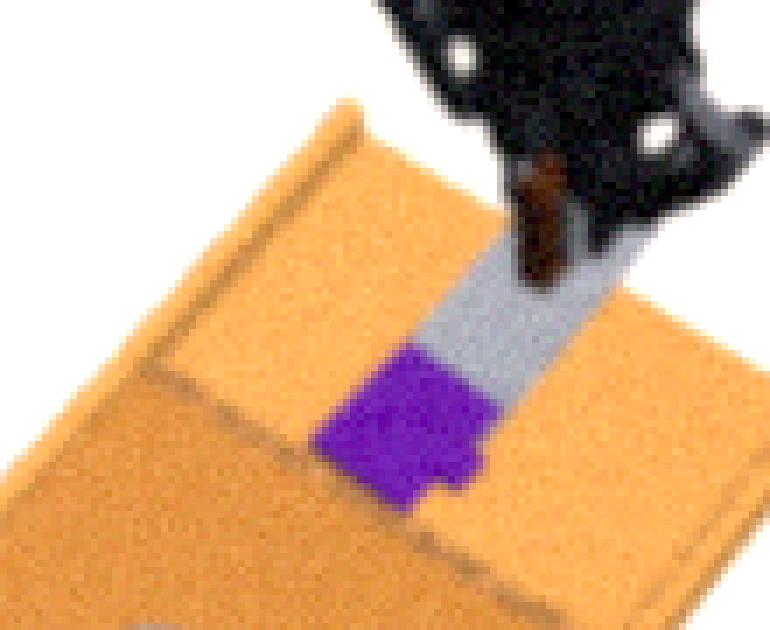

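Request:
{"method": "apply_moves", "body": {
  "moves": [
    {"x": 0.0003, "y": 0, "z": 0, "yaw": 0},
    {"x": 0, "y": 0, "z": 0, "yaw": 0}
  ]
}}

```text
time: 12.95
eef_pos: [548.8, -15.1, 193.6]
tool_rot: [0.0, 0.994, -0.112, -0.0]
ft_force: [-0.5, -0.3, -1.4]
width: 0.128
```

```bash
python3 - <<'E'
from st import *
show()
E
```

```text
t 12.95 eef [548.78 -15.14 193.64] yaw -12.85 tilt [-0.0001 -0.    ] tip [617.01 -30.71   4.64] tray [-42.77  -9.42   4.64]
F [-0.47 -0.3  -1.4 ] trayF [-0.4  -0.39 -1.4 ] T [0.003 0.081 0.009]
```

Request:
{"method": "apply_moves", "body": {
  "moves": [
    {"x": 0.0003, "y": 0, "z": 0, "yaw": 0},
    {"x": 0, "y": 0, "z": 0, "yaw": 0}
  ]
}}

```text
time: 13.15
eef_pos: [549.0, -15.2, 193.6]
tool_rot: [0.0, 0.994, -0.112, -0.0]
ft_force: [-1.1, 0.8, -0.5]
width: 0.127
```

Request:
{"method": "apply_moves", "body": {
  "moves": [
    {"x": 0.00025, "y": 0, "z": 0, "yaw": 0},
    {"x": 0, "y": 0, "z": 0, "yaw": 0}
  ]
}}

```text
time: 13.35
eef_pos: [549.1, -15.2, 193.6]
tool_rot: [0.0, 0.994, -0.112, -0.0]
ft_force: [-2.3, 0.1, 0.9]
width: 0.13
```

```bash
python3 - <<'E'
from st import *
show()
E
```

```text
t 13.35 eef [549.06 -15.23 193.62] yaw -12.85 tilt [-0.0008  0.    ] tip [617.16 -30.79   4.56] tray [-42.6   -9.47   4.56]
F [-2.32  0.12  0.87] trayF [-2.29 -0.4   0.87] T [ 0.104  0.303 -0.023]
```

Request:
{"method": "apply_moves", "body": {
  "moves": [
    {"x": 0.0003, "y": 0, "z": 0, "yaw": 0},
    {"x": 0, "y": 0, "z": 0, "yaw": 0}
  ]
}}

```text
time: 13.55
eef_pos: [549.2, -15.3, 193.6]
tool_rot: [0.0, 0.994, -0.112, -0.001]
ft_force: [-3.1, 0.4, 2.2]
width: 0.131
```

```bash
python3 - <<'E'
from st import *
show()
E
```

```text
t 13.55 eef [549.25 -15.28 193.64] yaw -12.85 tilt [-0.0011  0.0001] tip [617.29 -30.83   4.56] tray [-42.46  -9.48   4.56]
F [-3.11  0.39  2.16] trayF [-3.12 -0.31  2.16] T [0.111 0.507 0.028]
```

Request:
{"method": "apply_moves", "body": {
  "moves": [
    {"x": 0.0003, "y": 0, "z": -0.0001, "yaw": 0},
    {"x": 0, "y": 0, "z": 0, "yaw": 0}
  ]
}}

```text
time: 13.75
eef_pos: [549.4, -15.4, 193.7]
tool_rot: [0.0, 0.994, -0.112, -0.001]
ft_force: [-4.7, 1.0, 1.4]
width: 0.128
```

```bash
python3 - <<'E'
from st import *
show()
E
```

```text
t 13.75 eef [549.44 -15.39 193.66] yaw -12.85 tilt [-0.0014  0.    ] tip [617.41 -30.96   4.56] tray [-42.32  -9.57   4.56]
F [-4.66  1.01  1.4 ] trayF [-4.76 -0.04  1.4 ] T [0.03  0.787 0.013]
```

Request:
{"method": "apply_moves", "body": {
  "moves": [
    {"x": 5e-05, "y": 0, "z": 0, "yaw": 0},
    {"x": 0, "y": 0, "z": 0, "yaw": 0},
    {"x": 0, "y": 0, "z": 0, "yaw": 0},
    {"x": 0, "y": 0, "z": 0, "yaw": 0}
  ]
}}

```text
time: 14.15
eef_pos: [549.5, -15.4, 193.7]
tool_rot: [0.0, 0.994, -0.112, -0.001]
ft_force: [-5.0, 0.4, 3.1]
width: 0.128
```

```bash
python3 - <<'E'
from st import *
show()
s=manip.get_image("scene"); show()
crop(s,215,165,110,90,7,"pics/a7s.png")
E
```

```text
t 14.15 eef [549.53 -15.43 193.65] yaw -12.86 tilt [-0.0012 -0.    ] tip [617.55 -31.01   4.57] tray [-42.18  -9.6    4.57]
F [-4.99  0.43  3.07] trayF [-4.97 -0.68  3.07] T [ 0.053  0.965 -0.076]
t 14.2 eef [549.53 -15.44 193.64] yaw -12.85 tilt [-0.0013 -0.    ] tip [617.54 -31.02   4.56] tray [-42.18  -9.6    4.56]
F [-5.76  0.21  2.85] trayF [-5.67 -1.07  2.85] T [ 0.079  1.031 -0.116]
```

View pics/a7s.png

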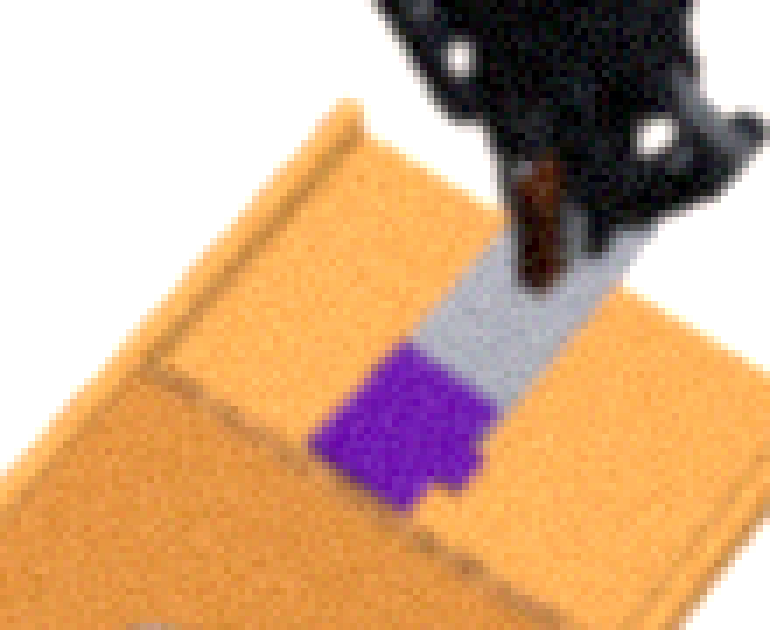

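Request:
{"method": "apply_moves", "body": {
  "moves": [
    {"x": -0.001, "y": 0, "z": -0.0002, "yaw": 0},
    {"x": -0.0025, "y": 0, "z": 0, "yaw": 0},
    {"x": -0.002, "y": 0, "z": 0, "yaw": 0},
    {"x": 0, "y": 0, "z": 0, "yaw": 0}
  ]
}}

```text
time: 14.6
eef_pos: [545.1, -14.0, 194.1]
tool_rot: [-0.0, 0.994, -0.112, 0.001]
ft_force: [0.0, -0.4, -0.8]
width: 0.128
```

```bash
python3 - <<'E'
from st import *
s=manip.get_image("scene"); show()
crop(s,215,165,110,90,7,"pics/a8s.png")
E
```

```text
t 14.65 eef [545.14 -14.05 194.11] yaw -12.83 tilt [0.0017 0.    ] tip [613.72 -29.6    5.23] tray [-46.22  -9.06   5.23]
F [-0.1   0.71 -0.8 ] trayF [-0.26  0.67 -0.8 ] T [ 0.016  0.012 -0.018]
```

View pics/a8s.png

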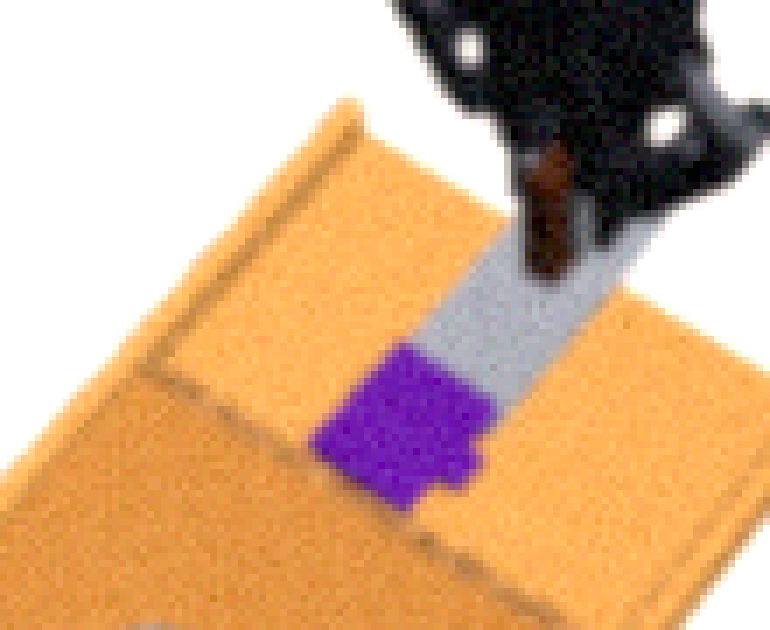

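Request:
{"method": "apply_moves", "body": {
  "moves": [
    {"x": 0, "y": 0, "z": -0.0025, "yaw": 0},
    {"x": 0, "y": 0, "z": -0.0035, "yaw": 0},
    {"x": 0, "y": 0, "z": -0.0036, "yaw": 0},
    {"x": 0.001, "y": 0, "z": -0.0046, "yaw": 0},
    {"x": 0.0017, "y": 0, "z": -0.0046, "yaw": 0}
  ]
}}

```text
time: 15.15
eef_pos: [547.3, -14.8, 213.3]
tool_rot: [-0.0, 0.994, -0.112, 0.0]
ft_force: [0.3, 0.1, -1.2]
width: 0.127
```

```bash
python3 - <<'E'
from st import *
s=manip.get_image("scene"); show()
crop(s,215,165,110,90,7,"pics/a9s.png")
E
```

```text
t 15.2 eef [548.   -14.9  213.96] yaw -12.85 tilt [ 0.0021 -0.0001] tip [616.64 -30.49  25.1 ] tray [-43.18  -9.29  25.1 ]
F [-0.12  0.64 -0.33] trayF [-0.26  0.6  -0.33] T [-0.014 -0.074 -0.016]
```

View pics/a9s.png

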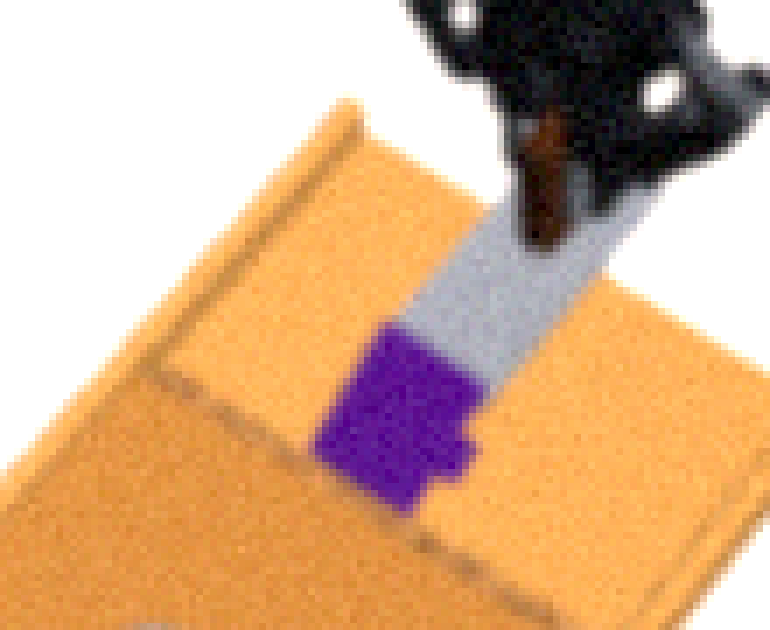

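Request:
{"method": "apply_moves", "body": {
  "moves": [
    {"x": 0.0024, "y": 0, "z": -0.004, "yaw": 0},
    {"x": 0.0026, "y": 0, "z": -0.0036, "yaw": 0},
    {"x": 0.0036, "y": 0, "z": -0.0032, "yaw": 0},
    {"x": 0.0037, "y": 0, "z": -0.0028, "yaw": 0}
  ]
}}

```text
time: 15.6
eef_pos: [559.6, -17.6, 226.7]
tool_rot: [-0.0, 0.994, -0.112, 0.0]
ft_force: [0.5, 0.6, -0.7]
width: 0.123
```

```bash
python3 - <<'E'
from st import *
s=manip.get_image("scene"); show()
crop(s,215,165,110,90,7,"pics/a10s.png")
E
```

```text
t 15.65 eef [560.46 -17.77 227.1 ] yaw -12.86 tilt [ 0.0022 -0.0001] tip [629.12 -33.38  38.26] tray [-30.36  -9.34  38.26]
F [ 1.63  0.52 -0.92] trayF [ 1.47  0.87 -0.92] T [ 0.026 -0.028 -0.031]
```

View pics/a10s.png

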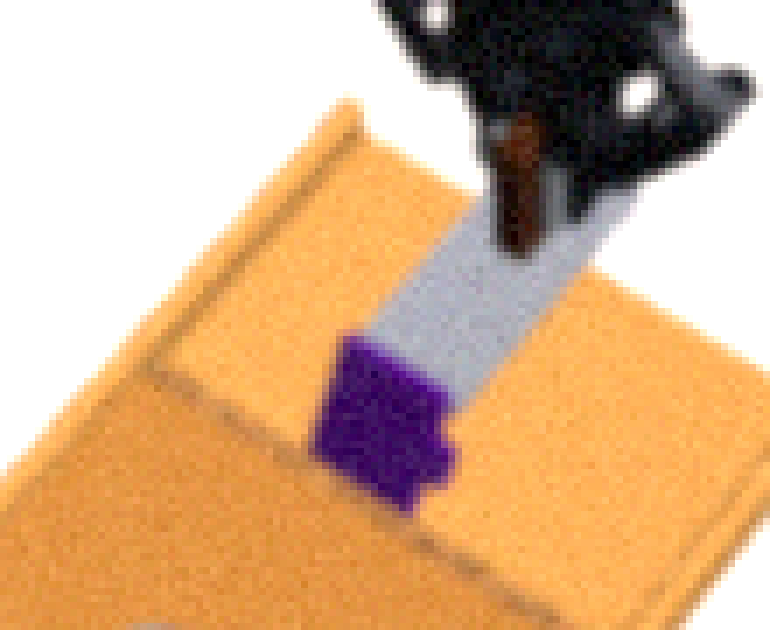

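Request:
{"method": "apply_moves", "body": {
  "moves": [
    {"x": 0.0042, "y": 0, "z": -0.0022, "yaw": 0},
    {"x": 0.0042, "y": 0, "z": -0.0018, "yaw": 0},
    {"x": 0.0042, "y": 0, "z": -0.0009, "yaw": 0}
  ]
}}

```text
time: 15.95
eef_pos: [572.0, -20.4, 231.4]
tool_rot: [-0.0, 0.994, -0.112, 0.0]
ft_force: [0.9, 0.3, -1.2]
width: 0.129
```

```bash
python3 - <<'E'
from st import *
s=manip.get_image("scene"); show()
crop(s,215,165,110,90,7,"pics/a11s.png")
E
```

```text
t 16.0 eef [572.72 -20.57 231.56] yaw -12.86 tilt [ 0.0019 -0.0002] tip [641.32 -36.17  42.69] tray [-17.85  -9.36  42.69]
F [ 0.43 -0.12 -0.91] trayF [ 0.44 -0.03 -0.91] T [ 0.014 -0.043  0.062]
```

View pics/a11s.png

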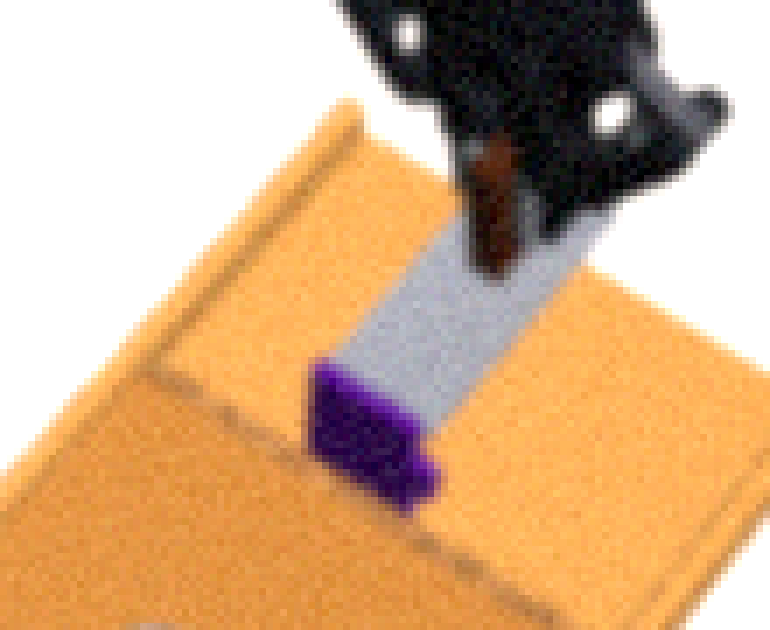

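Request:
{"method": "apply_moves", "body": {
  "moves": [
    {"x": 0.003, "y": 0, "z": -0.0006, "yaw": 0},
    {"x": 0.003, "y": 0, "z": -0.0003, "yaw": 0},
    {"x": 0.0025, "y": 0, "z": 0, "yaw": 0},
    {"x": 0.002, "y": 0, "z": 0, "yaw": 0}
  ]
}}

```text
time: 16.4
eef_pos: [581.9, -22.7, 232.1]
tool_rot: [0.0, 0.994, -0.112, -0.0]
ft_force: [0.1, 1.0, -1.3]
width: 0.129
```

```bash
python3 - <<'E'
from st import *
s=manip.get_image("scene"); show()
crop(s,215,165,110,90,7,"pics/a12s.png")
E
```

```text
t 16.45 eef [582.23 -22.81 232.13] yaw -12.86 tilt [ 0.0006 -0.0001] tip [650.59 -38.41  43.17] tray [-8.32 -9.49 43.17]
F [ 0.42  0.29 -1.18] trayF [ 0.34  0.38 -1.18] T [-0.011 -0.002  0.006]
```

View pics/a12s.png

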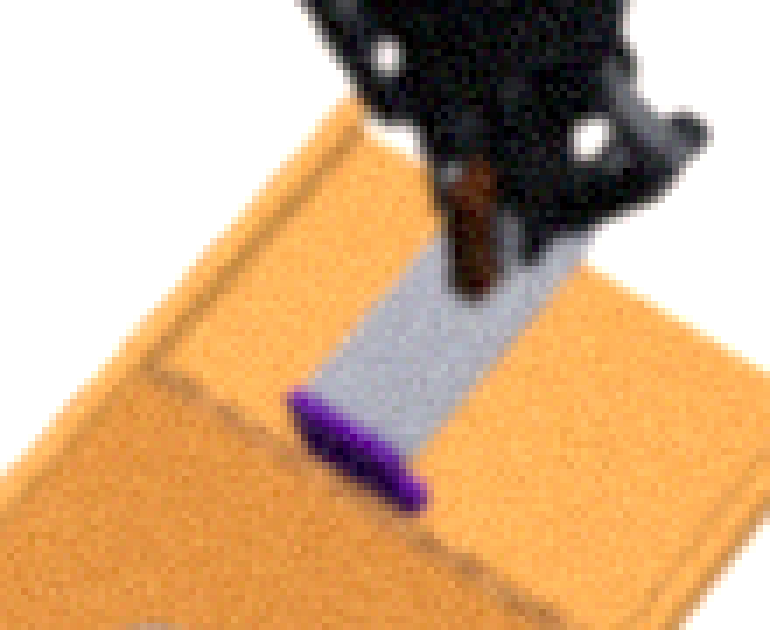

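Upright/leaning past. Push on slowly.

Request:
{"method": "apply_moves", "body": {
  "moves": [
    {"x": 0.002, "y": 0, "z": 0, "yaw": 0},
    {"x": 0.002, "y": 0, "z": 0, "yaw": 0},
    {"x": 0.002, "y": 0, "z": 0, "yaw": 0},
    {"x": 0, "y": 0, "z": 0, "yaw": 0}
  ]
}}

```text
time: 16.85
eef_pos: [587.9, -24.0, 232.2]
tool_rot: [0.0, 0.994, -0.112, 0.0]
ft_force: [0.8, -0.1, -0.6]
width: 0.13
```

```bash
python3 - <<'E'
from st import *
s=manip.get_image("scene"); show()
crop(s,215,165,110,90,7,"pics/a13s.png")
E
```

```text
t 16.9 eef [587.71 -24.   232.14] yaw -12.85 tilt [0.0001 0.    ] tip [655.98 -39.56  43.15] tray [-2.8  -9.42 43.15]
F [ 0.49 -0.82 -0.65] trayF [ 0.66 -0.69 -0.65] T [0.026 0.02  0.061]
```

View pics/a13s.png

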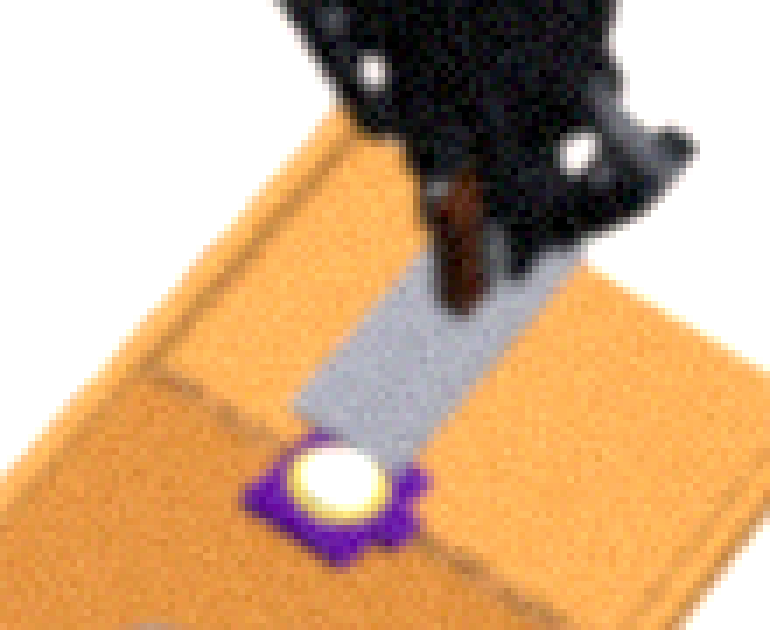

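Request:
{"method": "apply_moves", "body": {
  "moves": [
    {"x": -0.005, "y": 0, "z": -0.01, "yaw": 0},
    {"x": -0.03, "y": 0, "z": -0.01, "yaw": 0},
    {"x": -0.04, "y": 0, "z": -0.01, "yaw": 0},
    {"x": -0.03, "y": 0, "z": 0, "yaw": 0},
    {"x": 0, "y": 0, "z": 0, "yaw": 0}
  ]
}}

```text
time: 17.4
eef_pos: [480.5, 0.3, 262.9]
tool_rot: [0.0, 0.994, -0.111, -0.003]
ft_force: [-0.1, 0.5, -1.6]
width: 0.132
```

```bash
python3 - <<'E'
from st import *
from m import quads
s=manip.get_image("scene"); show()
crop(s,215,175,110,90,7,"pics/a14s.png")
p,c=quads(s,(120,80,20),(155,255,255),(190,170,345,310),61)
W=np.array([onz(s,x,20) for x in p]); L=np.stack([(W-O)@ex,(W-O)@ey],1)
print("x",L[:,0].min(),L[:,0].max(),"y",L[:,1].min(),L[:,1].max())
h=cv2.convexHull(L.astype(np.float32)); print(cv2.minAreaRect(h)); print(cv2.approxPolyDP(h,2.5,True)[:,0].round(1).tolist())
E
```

```text
t 17.45 eef [ 4.8335e+02 -1.1000e-01  2.6302e+02] yaw -12.78 tilt [-0.0014  0.0003] tip [551.34 -15.55  73.92] tray [-110.16   -9.19   73.92]
F [ 0.76  0.11 -0.39] trayF [ 0.72  0.28 -0.39] T [-0.039 -0.003  0.011]
x -21.064081256171868 24.486196808821205 y -27.852378387462537 16.961122752528805
((1.7248973846435547, -5.432025909423828), (45.52922058105469, 44.80070877075195), 0.22152872383594513)
[[-19.0, -26.700000762939453], [23.5, -25.899999618530273], [22.899999618530273, 9.5], [-0.20000000298023224, 17.0], [-19.799999237060547, 8.199999809265137]]
```

View pics/a14s.png

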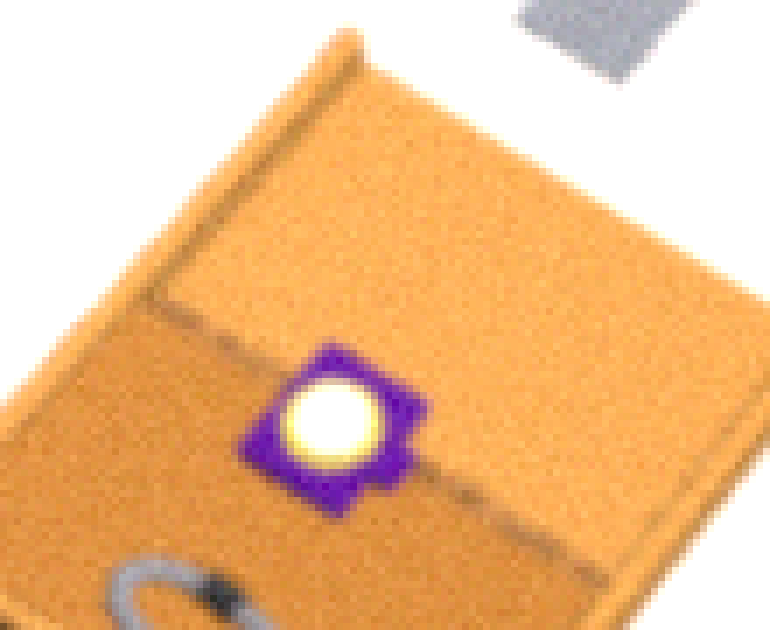

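Request:
{"method": "apply_moves", "body": {
  "moves": [
    {"x": 0, "y": 0, "z": 0.03, "yaw": 0},
    {"x": 0.02, "y": 0, "z": 0.02, "yaw": 0},
    {"x": 0.02, "y": 0, "z": 0.005, "yaw": 0},
    {"x": 0.02, "y": 0, "z": 0, "yaw": 0},
    {"x": 0, "y": 0, "z": 0, "yaw": 0}
  ]
}}

```text
time: 17.95
eef_pos: [547.3, -14.9, 207.4]
tool_rot: [-0.0, 0.994, -0.113, 0.003]
ft_force: [-0.6, 0.8, -0.7]
width: 0.133
```

Request:
{"method": "apply_moves", "body": {
  "moves": [
    {"x": 0, "y": 0, "z": 0, "yaw": 0},
    {"x": 0, "y": 0, "z": 0, "yaw": 0},
    {"x": 0, "y": 0, "z": 0, "yaw": 0}
  ]
}}

```text
time: 18.25
eef_pos: [543.0, -13.7, 207.3]
tool_rot: [-0.0, 0.994, -0.112, -0.0]
ft_force: [-0.5, -0.3, -0.5]
width: 0.132
```

```bash
python3 - <<'E'
from st import *
s=manip.get_image("scene"); show()
crop(s,215,175,110,90,7,"pics/a15s.png")
E
```

```text
t 18.3 eef [543.16 -13.72 207.35] yaw -12.83 tilt [-0.0005  0.0001] tip [611.33 -29.24  18.32] tray [-48.63  -9.25  18.32]
F [-1.23  1.05 -0.59] trayF [-1.43  0.75 -0.59] T [ 0.025 -0.025  0.03 ]
```

View pics/a15s.png

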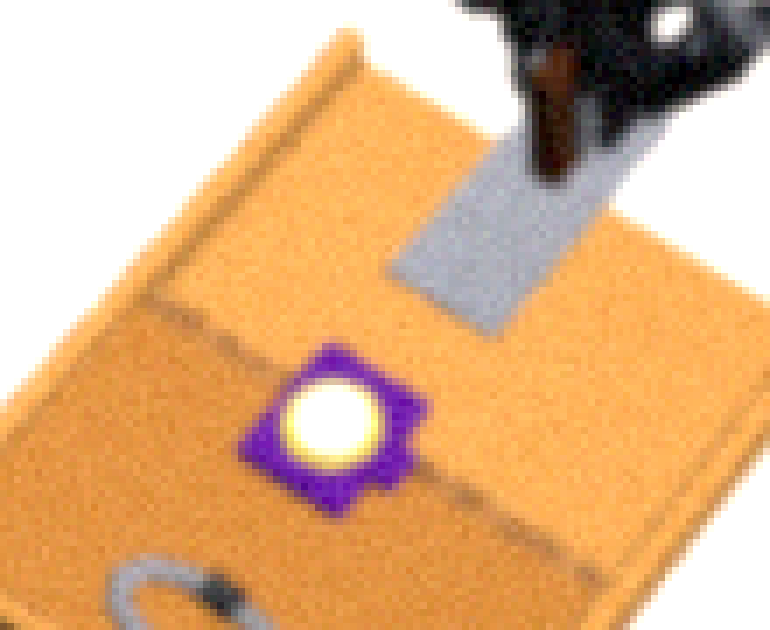

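Request:
{"method": "apply_moves", "body": {
  "moves": [
    {"x": 0, "y": 0, "z": 0.0034, "yaw": 0},
    {"x": 0.008, "y": 0, "z": 0, "yaw": 0},
    {"x": 0.008, "y": 0, "z": 0, "yaw": 0},
    {"x": 0.004, "y": 0, "z": 0, "yaw": 0},
    {"x": 0, "y": 0, "z": 0, "yaw": 0}
  ]
}}

```text
time: 18.8
eef_pos: [564.2, -18.7, 203.8]
tool_rot: [0.0, 0.994, -0.112, 0.001]
ft_force: [-1.0, 0.1, -1.2]
width: 0.133
```

Request:
{"method": "apply_moves", "body": {
  "moves": [
    {"x": 0.0015, "y": 0, "z": 0, "yaw": 0},
    {"x": 0.0015, "y": 0, "z": 0, "yaw": 0},
    {"x": 0.0015, "y": 0, "z": 0, "yaw": 0},
    {"x": 0.0015, "y": 0, "z": 0, "yaw": 0},
    {"x": 0.0015, "y": 0, "z": 0, "yaw": 0}
  ]
}}

```text
time: 19.3
eef_pos: [570.6, -20.1, 203.8]
tool_rot: [-0.0, 0.994, -0.112, -0.0]
ft_force: [0.1, 0.1, -0.4]
width: 0.129
```

```bash
python3 - <<'E'
from st import *
s=manip.get_image("scene"); show()
crop(s,215,175,110,90,7,"pics/a16s.png")
E
```

```text
t 19.35 eef [570.86 -20.14 203.79] yaw -12.85 tilt [ 0.0004 -0.    ] tip [639.18 -35.72  14.81] tray [-20.04  -9.39  14.81]
F [ 0.57 -0.31 -1.14] trayF [ 0.62 -0.18 -1.14] T [-0.038 -0.058  0.021]
```

View pics/a16s.png

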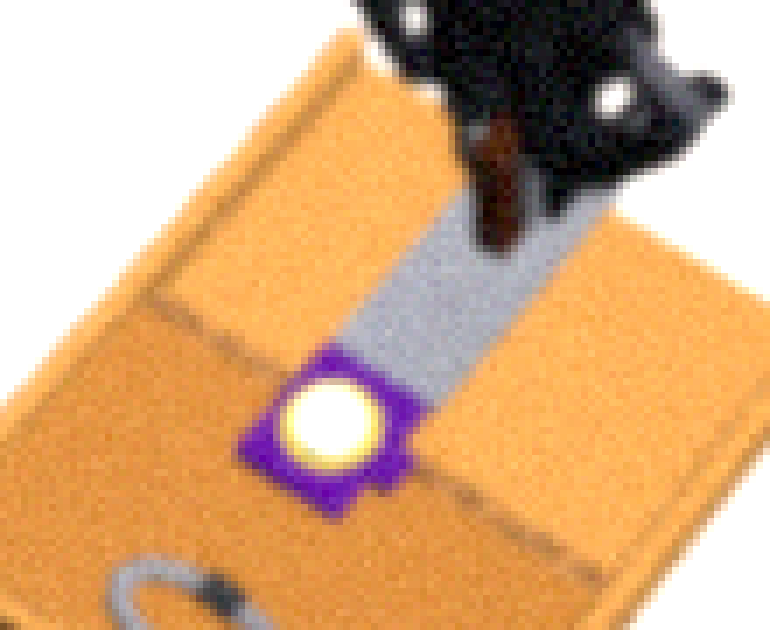

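Request:
{"method": "apply_moves", "body": {
  "moves": [
    {"x": 0.0015, "y": 0, "z": 0, "yaw": 0},
    {"x": 0.0015, "y": 0, "z": 0, "yaw": 0},
    {"x": 0.0015, "y": 0, "z": 0, "yaw": 0},
    {"x": 0.001, "y": 0, "z": 0, "yaw": 0}
  ]
}}

```text
time: 19.75
eef_pos: [576.1, -21.4, 203.7]
tool_rot: [0.0, 0.994, -0.112, 0.0]
ft_force: [0.1, -0.7, -0.6]
width: 0.13
```

```bash
python3 - <<'E'
from st import *
s=manip.get_image("scene"); show()
crop(s,215,175,110,90,7,"pics/a17s.png")
E
```

```text
t 19.8 eef [576.19 -21.38 203.77] yaw -12.85 tilt [ 0.0004 -0.    ] tip [644.52 -36.95  14.8 ] tray [-14.56  -9.41  14.8 ]
F [-0.21 -1.02 -0.77] trayF [ 0.02 -1.04 -0.77] T [-0.027  0.005 -0.02 ]
```

View pics/a17s.png

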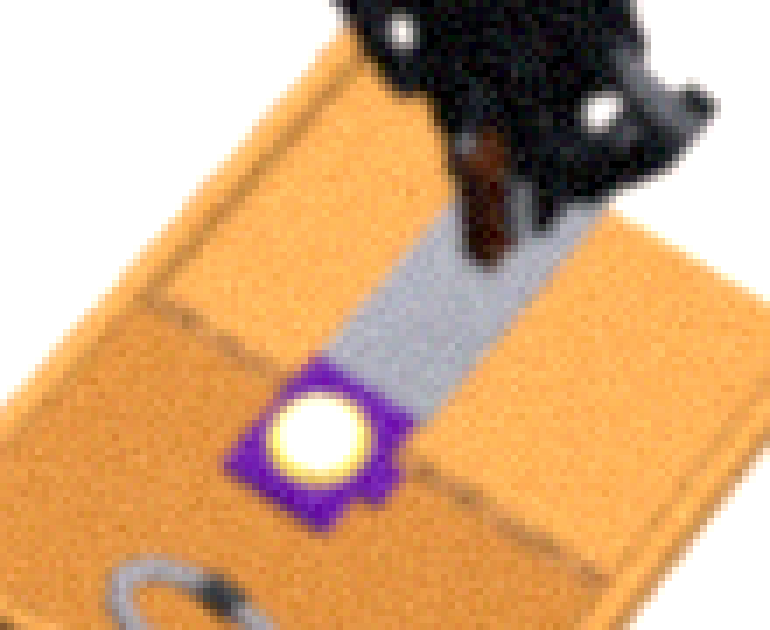

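Request:
{"method": "apply_moves", "body": {
  "moves": [
    {"x": 0.0015, "y": 0, "z": 0, "yaw": 0},
    {"x": 0.0015, "y": 0, "z": 0, "yaw": 0},
    {"x": 0.0015, "y": 0, "z": 0, "yaw": 0},
    {"x": 0.0005, "y": 0, "z": 0, "yaw": 0},
    {"x": -0.002, "y": 0, "z": 0, "yaw": 0}
  ]
}}

```text
time: 20.3
eef_pos: [579.1, -22.1, 203.8]
tool_rot: [0.0, 0.994, -0.112, 0.0]
ft_force: [0.1, 0.1, -0.5]
width: 0.128
```

Request:
{"method": "apply_moves", "body": {
  "moves": [
    {"x": -0.02, "y": 0, "z": 0, "yaw": 0},
    {"x": -0.04, "y": 0, "z": -0.01, "yaw": 0},
    {"x": -0.03, "y": 0, "z": -0.03, "yaw": 0},
    {"x": 0, "y": 0, "z": -0.03, "yaw": 0},
    {"x": 0, "y": 0, "z": 0, "yaw": 0}
  ]
}}

```text
time: 20.8
eef_pos: [491.6, -1.7, 276.9]
tool_rot: [-0.0, 0.994, -0.112, 0.003]
ft_force: [0.8, -0.0, -1.1]
width: 0.129
```

```bash
python3 - <<'E'
from st import *
from m import quads
s=manip.get_image("scene"); show()
crop(s,215,175,110,90,7,"pics/a18s.png")
p,c=quads(s,(120,80,20),(155,255,255),(190,170,345,310),61)
W=np.array([onz(s,x,20) for x in p]); L=np.stack([(W-O)@ex,(W-O)@ey],1)
print("x",L[:,0].min(),L[:,0].max(),"y",L[:,1].min(),L[:,1].max())
h=cv2.convexHull(L.astype(np.float32)); print(cv2.approxPolyDP(h,2.5,True)[:,0].round(1).tolist())
E
```

```text
t 20.85 eef [491.73  -1.83 275.51] yaw -12.83 tilt [0.0048 0.0002] tip [560.89 -17.34  86.84] tray [-100.45   -8.81   86.84]
F [ 0.05 -0.17 -0.59] trayF [ 0.09 -0.16 -0.59] T [-0.014  0.006 -0.006]
x -9.728310471704523 35.7997448717278 y -28.499689183149535 16.76009561443888
[[-8.399999618530273, -27.100000381469727], [34.5, -26.299999237060547], [35.099998474121094, 8.0], [10.600000381469727, 16.799999237060547], [-8.5, 7.599999904632568]]
```

View pics/a18s.png

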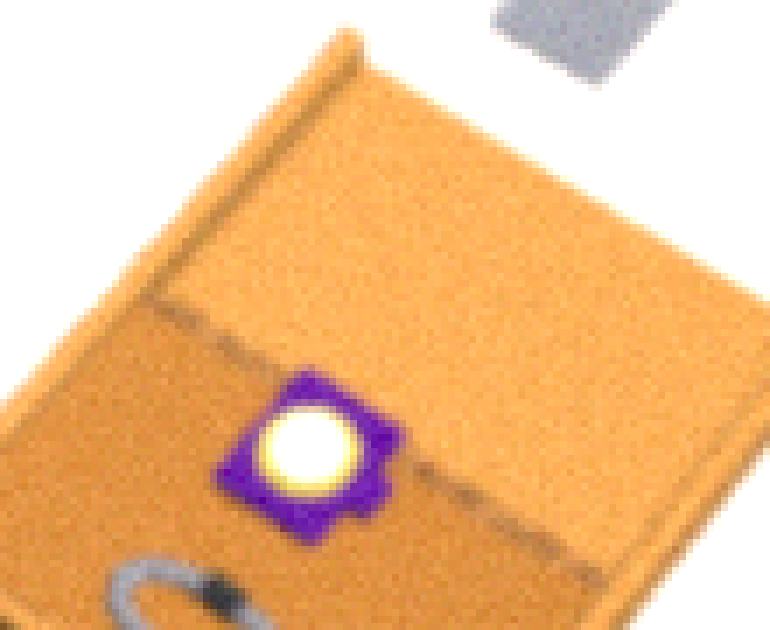

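Request:
{"method": "apply_moves", "body": {
  "moves": [
    {"x": -0.0134, "y": -0.0395, "z": 0, "yaw": 0},
    {"x": -0.0134, "y": -0.0395, "z": 0, "yaw": 0},
    {"x": -0.0134, "y": -0.0395, "z": 0, "yaw": 0},
    {"x": -0.0134, "y": -0.0395, "z": 0, "yaw": 0},
    {"x": -0.0134, "y": -0.0395, "z": 0, "yaw": 0}
  ]
}}

```text
time: 21.35
eef_pos: [469.4, 207.0, 272.6]
tool_rot: [0.0, 0.994, -0.112, -0.0]
ft_force: [1.7, 0.2, -1.0]
width: 0.126
```

Request:
{"method": "apply_moves", "body": {
  "moves": [
    {"x": -0.0134, "y": -0.0395, "z": 0, "yaw": 0},
    {"x": -0.0134, "y": -0.0395, "z": 0, "yaw": 0},
    {"x": 0, "y": 0, "z": 0, "yaw": -0.113},
    {"x": 0, "y": 0, "z": 0, "yaw": -0.113},
    {"x": 0, "y": 0, "z": 0, "yaw": -0.113}
  ]
}}

```text
time: 21.85
eef_pos: [460.8, 289.0, 272.4]
tool_rot: [0.0, 0.998, 0.06, -0.001]
ft_force: [-0.1, -0.8, -0.8]
width: 0.127
```

Request:
{"method": "apply_moves", "body": {
  "moves": [
    {"x": 0, "y": 0, "z": 0.02, "yaw": 0},
    {"x": 0, "y": 0, "z": 0, "yaw": 0},
    {"x": 0, "y": 0, "z": 0, "yaw": 0}
  ]
}}

```text
time: 22.15
eef_pos: [461.0, 288.2, 252.8]
tool_rot: [0.001, 0.998, 0.057, -0.001]
ft_force: [-0.6, -0.1, -0.5]
width: 0.131
```

```bash
python3 - <<'E'
from st import *
show()
E
```

```text
t 22.15 eef [460.97 288.19 252.79] yaw 6.55 tilt [-0.0018 -0.0013] tip [530.17 295.92  63.65] tray [-199.81  289.86   63.65]
F [-0.56 -0.15 -0.55] trayF [-0.52 -0.27 -0.55] T [ 0.047 -0.017 -0.004]
```

Request:
{"method": "apply_moves", "body": {
  "moves": [
    {"x": -0.004, "y": 0, "z": 0.02, "yaw": 0},
    {"x": 0, "y": 0, "z": 0.02, "yaw": 0},
    {"x": 0, "y": 0, "z": 0.015, "yaw": 0},
    {"x": 0, "y": 0, "z": 0.004, "yaw": 0},
    {"x": 0, "y": 0, "z": 0, "yaw": 0}
  ]
}}

```text
time: 22.65
eef_pos: [457.2, 288.0, 194.6]
tool_rot: [0.0, 0.998, 0.057, -0.0]
ft_force: [0.0, -0.7, -0.8]
width: 0.127
```

Request:
{"method": "apply_moves", "body": {
  "moves": [
    {"x": 0, "y": 0, "z": 0, "yaw": 0},
    {"x": 0, "y": 0, "z": 0, "yaw": 0},
    {"x": 0, "y": 0, "z": 0, "yaw": 0}
  ]
}}

```text
time: 22.95
eef_pos: [457.4, 288.2, 195.5]
tool_rot: [-0.0, 0.998, 0.057, 0.001]
ft_force: [0.6, -0.5, 0.7]
width: 0.126
```

```bash
python3 - <<'E'
from st import *
show()
E
```

```text
t 22.95 eef [457.43 288.16 195.49] yaw 6.57 tilt [0.0012 0.0008] tip [527.2  296.31   6.58] tray [-202.8   289.57    6.58]
F [ 0.63 -0.54  0.66] trayF [ 0.74 -0.39  0.66] T [ 0.016  0.01  -0.04 ]
```

Request:
{"method": "apply_moves", "body": {
  "moves": [
    {"x": 0, "y": 0, "z": 0.002, "yaw": 0},
    {"x": 0, "y": 0, "z": 0.0015, "yaw": 0},
    {"x": 0, "y": 0, "z": 0, "yaw": 0},
    {"x": 0, "y": 0, "z": 0, "yaw": 0}
  ]
}}

```text
time: 23.35
eef_pos: [457.1, 288.0, 191.1]
tool_rot: [0.0, 0.998, 0.057, -0.0]
ft_force: [0.5, -1.2, -0.6]
width: 0.126
```

Request:
{"method": "apply_moves", "body": {
  "moves": [
    {"x": 0, "y": 0, "z": 0.0005, "yaw": 0},
    {"x": 0, "y": 0, "z": 0, "yaw": 0}
  ]
}}

```text
time: 23.55
eef_pos: [457.1, 288.0, 190.7]
tool_rot: [0.0, 0.998, 0.057, -0.0]
ft_force: [-0.6, 0.2, -0.6]
width: 0.127
```

Request:
{"method": "apply_moves", "body": {
  "moves": [
    {"x": 0, "y": 0, "z": 0.0004, "yaw": 0},
    {"x": 0, "y": 0, "z": 0, "yaw": 0}
  ]
}}

```text
time: 23.75
eef_pos: [457.1, 288.0, 190.6]
tool_rot: [-0.0, 0.998, 0.057, 0.0]
ft_force: [-1.6, -0.1, 2.6]
width: 0.132
```

Touching the mat at 190.6 mm, as before. Release.

Request:
{"method": "apply_moves", "body": {
  "moves": [
    {"x": 0, "y": 0, "z": 0, "yaw": 0},
    {"x": 0, "y": 0, "z": 0, "yaw": 0},
    {"x": 0, "y": 0, "z": 0, "yaw": 0},
    {"x": 0, "y": 0, "z": 0, "yaw": 0},
    {"x": 0, "y": 0, "z": 0, "yaw": 0}
  ],
  "grip": 0.0854
}}

```text
time: 24.25
eef_pos: [457.1, 288.0, 190.3]
tool_rot: [0.0, 0.998, 0.057, 0.0]
ft_force: [0.3, -0.2, 0.4]
width: 0.963
```

Request:
{"method": "apply_moves", "body": {
  "moves": [
    {"x": 0, "y": 0, "z": 0, "yaw": 0},
    {"x": 0, "y": 0, "z": -0.01, "yaw": 0},
    {"x": 0, "y": 0, "z": -0.03, "yaw": 0},
    {"x": 0, "y": 0, "z": -0.04, "yaw": 0},
    {"x": 0, "y": 0, "z": -0.04, "yaw": 0}
  ]
}}

```text
time: 24.75
eef_pos: [456.9, 287.8, 312.0]
tool_rot: [0.0, 0.998, 0.057, -0.0]
ft_force: [0.3, 0.7, 0.3]
width: 1.0
```

Request:
{"method": "apply_moves", "body": {
  "moves": [
    {"x": 0, "y": 0, "z": -0.04, "yaw": 0},
    {"x": 0, "y": -0.03, "z": -0.03, "yaw": 0},
    {"x": 0, "y": -0.04, "z": 0, "yaw": 0},
    {"x": 0, "y": -0.04, "z": 0, "yaw": 0},
    {"x": 0, "y": -0.04, "z": 0, "yaw": 0}
  ]
}}

```text
time: 25.25
eef_pos: [439.5, 438.2, 381.8]
tool_rot: [-0.0, 0.998, 0.057, 0.001]
ft_force: [0.2, 0.3, -0.2]
width: 0.998
```

```bash
python3 - <<'E'
from m import *
from st import *
show()
t=manip.get_image("top"); s=manip.get_image("scene")
for n,d in(("t",t),("s",s)):
    cv2.imwrite(f"pics/end_{n}.png",np.clip(d["color"][:,:,::-1].astype(float)*2,0,255).astype(np.uint8))
E
```

```text
t 25.25 eef [439.52 438.21 381.82] yaw 6.55 tilt [0.001  0.0011] tip [509.25 446.4  192.9 ] tray [-253.55  431.96  192.9 ]
F [ 0.21  0.31 -0.22] trayF [ 0.13  0.35 -0.22] T [ 0.068 -0.052 -0.027]
```

View pics/end_t.png

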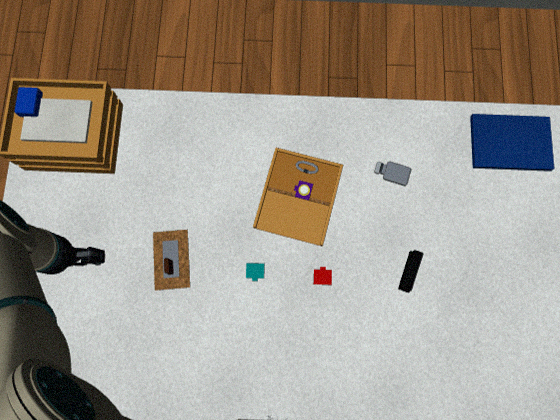

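View pics/end_s.png

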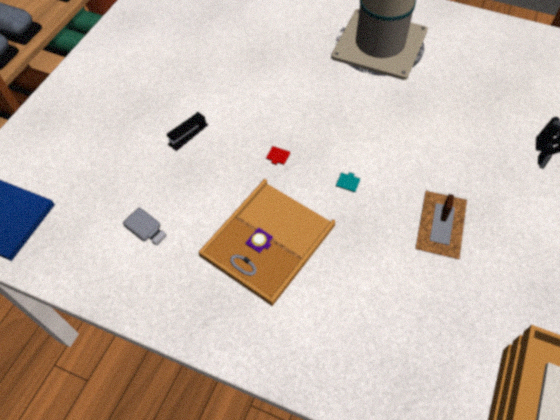

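Both views show the fob white-button-up at about (304,190) in the top view and (259,240) in the scene view, on the raised floor. The lifter is flat on its mat at about (170,258) in the top view, and the stapler, pill case and carabiner are where they started. I'm letting the arm settle, then handing in.

Request:
{"method": "apply_moves", "body": {
  "moves": [
    {"x": 0, "y": 0, "z": 0, "yaw": 0},
    {"x": 0, "y": 0, "z": 0, "yaw": 0},
    {"x": 0, "y": 0, "z": 0, "yaw": 0}
  ]
}}

```text
time: 25.65
eef_pos: [440.6, 435.5, 380.7]
tool_rot: [0.0, 0.998, 0.056, 0.0]
ft_force: [0.7, 0.3, 0.5]
width: 0.995
```

```bash
python3 - <<'E'
from st import *
from m import quads
t=manip.get_image("top")
p,c=quads(t,(120,80,20),(155,255,255),(240,135,355,255),61)
W=np.array([onz(t,x,20) for x in p]); L=np.stack([(W-O)@ex,(W-O)@ey],1)
print("fob top view x",L[:,0].min(),L[:,0].max(),"y",L[:,1].min(),L[:,1].max())
print(manip.hand_in())
E
```

```text
fob top view x -9.71865202213323 36.493108499937044 y -30.69756873011893 13.809600854168739
the job is handed in; nothing more can be done
None
```

The purple fob now lies flat, button side up, on the raised part of the tray, and the lifter is back flat on its cork mat. I handed the job in at about 26 s.

- **Press:** I slid the blade under the fob's front edge and pushed it against the cork strip. It was held there for about 0.65 s at roughly 3 to 5.5 N, most of that time near 5 N.
- **Tip-over:** The blade lifted the fob in an arc and tipped it over the step. The fingers never touched it.
- **Extra nudge:** The fob first landed hanging about 19 to 21 mm over the step, at or near the 20 mm limit. I pushed it about 10 mm further in with the blade tip.
- **Final checks:** Both camera views put the overhang at about 10 mm. The two views differ by about 2 to 3 mm sideways, within their calibration. The stapler, pill case and carabiner show no visible movement.
- **Forces:** The highest readings I saw were about 5.7 N against the fob and about 4 N against the tray floor. The wrist readings carry about 1 N of noise and were only sampled between moves.

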